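Secure the spice jar with the ball-knob cam on the tray stand

TASK

Stand the empty glass spice jar in the gap between the round cam and the blue V-shaped stop on the top tray, and let go of it. Then turn the red ball knob clockwise until the cam holds the jar snugly against the stop, so that it cannot rattle, but without pressing hard on the glass, and let go. Leave the other things where they are.

Things in the scene. Friction and masses are not known exactly. Their poses are not given: they have to be found in the camera images.
- jar: Empty spice jar: upright glass cylinder 44 mm in diameter with a dark steel lid, 75 mm tall in all, about 0.12 kg. Origin at the centre of its underside, z up along its axis. It starts standing on the table to the robot's left, in one of three places; an egg cup and a white pepper pot of much the same size stand in the other two.
- stand: Stand of three stacked white trays, 220 mm (its x) by 340 mm (its y), 140 mm high, fixed. Origin: centre of its underside, z up. Top tray floor 115 mm above the table; rim walls 30 mm high, 5 mm thick. Along its line x = 0 on that floor: a pill organizer at y = -135 mm, the cam's upright axis at y = -40 mm, the blue V stop (27 mm high, 60 mm wide, open towards the cam) behind the jar's seat, its mouth turned 0.3 rad so as to face the cam's push.
- bay (a point): Floor point for the centre of the jar's underside when seated in the V stop, for its middle setting; 83 mm along the stand's +y from the cam's axis, axes as the stand's. The stop may be set up to 4.5 mm nearer or farther: unreported, to be felt. It springs back 1 mm per 12 N. Set the jar down 10 to 16 mm short of here (towards the cam): the cam slides it home.
- cam: Flat grey disc with a red ball knob above, turning together on an upright axis. Origin on the axis at the tray floor, z up. Disc radius 42 mm, 2 to 22 mm above the floor, centre 28 mm off the axis along the body's +y. At the start that +y points 1.5 to 1.85 rad counter-clockwise (from above) of the stand's +y: gap open. Clockwise turning swings the disc to the jar. It stays where it is left.
- disc (a point): Centre of the cam's disc at mid thickness; axes turn with the cam. It meets the seated jar when its bearing from the axis is 0.48 to 0.87 rad short of the stand's +y, after 0.63 to 1.37 rad of turning. Free turning takes 0.1 to 0.25 N m, little more while it slides the jar; once clamping, the torque rises by some 0.03 N m per newton on the jar, that is about 0.06 N m per 0.01 rad.
- ball (a point): Centre of the red ball knob, 42 mm in diameter, 100 mm above the tray floor (215 mm above the table), on the cam's axis over a 14 mm stem. Smooth: fingers closing above or below its widest part slip off. Snug means 5 to 15 N between cam and jar; under 4 N the jar is loose, over 18 N the glass is at risk.
- eggcup: Wooden egg cup, 50 mm wide, 65 mm tall, loose bystander; origin at the centre of its underside, z up.
- pepper: White ceramic pepper pot, 42 mm wide, 78 mm tall, loose bystander; origin at the centre of its underside, z up.
- organizer: Blue pill organizer in the top tray, 150 x 32 x 22 mm, long along its x, loose bystander; origin at the centre of its underside.
- opener: Flat steel bottle opener, 130 mm long, 5 mm thick, lying on the table, loose bystander; origin near the middle of its underside.
- ringdish: Blue ceramic ring dish, 90 mm wide, 22 mm high, loose bystander; origin at the centre of its underside.
- mug: Terracotta mug, 80 mm wide, 90 mm tall, loose bystander; origin at the centre of its underside.
Things that resemble listed ones, but are neither listed nor needed, are in the scene too. What is shaped like the jar but turquoise is not meant.

How it is judged:
By the outcome, as a careful person would: the job done as asked, in the order asked, and still so for the second after the job is handed in, with the robot touching nothing.
It also fails if it takes over 69 s, if anything falls off the work surface, if the arm or the gripper's body presses on something with over 40 N, if the wrist force passes 120 N, or if a joint passes its speed limit or range.

ROBOT

A 6-joint arm with a two-finger parallel gripper is mounted at the origin on the work surface. World frame = base frame: x ahead of the robot, y to its left, z up, the work surface at z = 0. Lengths are in m, angles in degrees, forces in N, time in s.
With the tool pointing down it reaches from about 0.3 to 0.75 m from the base axis. Payload 8.5 kg.
Tool frame: the origin (TCP) lies midway between the tips of the shut fingers; the grasp point (between the pads) lies 19 mm behind it; y points along the fingers, z is the direction in which the jaws open and shut, and the axes are right-handed (so a half turn about y gives the same grasp; the last joint's range is limited). The gripper opens to 85 mm and grips with 20 to 120 N. Pads are 22 mm wide; open, the fingers measure 114 mm over their backs; the gripper's body (76 mm by 85 mm) begins 54 mm behind the grasp point. The pads swing forward as they close: fully open they stand 13 mm farther back than shut.
Start: joints at [-78.913, 21.807, 74.336, -0, 83.858, -12.336], TCP at [0.219, -0.505, 0.231] pointing down, gripper open.
Joint ranges: [-178.18, 178.18], [-50.72, 133.34], [12.68, 142.11], [-81.47, 261.47], [9.98, 163.14], [-165.26, 165.26]. Speed limits (degrees/s): [136.94, 136.94, 180, 180, 180, 180].

INTERFACE

Orientations are given as a 3x3 rotation matrix whose columns are the frame's x, y, z axes.
In Python, from rig import status, imaging, job gives the robot as it stands. The module is installed in compiled form; this text tells all that it offers.
- The arm moves only by the tool jog_arm, never from a script. Its argument "rows" is a list of rows, each an object of numbers: "hand": the opening, from 0 (shut) to 1 (fully open); "dx", "dy", "dz": the shift along the tool's x, y, z in cm; "ax", "ay", "az": the turn, a rotation vector about the tool's x, y, z in degrees. In form: [{"hand": .., "dx": .., "dy": .., "dz": .., "ax": .., "ay": .., "az": ..}, ...]. A call has exactly 5 rows; each row shifts and turns the commanded pose from where the row before left it, along the tool's axes as they then stand; what a row does not reach is not made up. A row lasts 1/12 s, in which the tool goes at most 41.7 mm and 7.16 degrees, less where a joint would pass 70% of its speed; a pose out of reach is approached as far as the arm can. A call is refused whole if a number of a shift passes 4.17 or a number of a turn 7.16, either way. A call with a gripper value outside its range is refused whole. The fingers move at their own pace and stop on an object; "newtons" is the grip in N (left out, the last holds). Time passes only in rows, so rows that do not move let the fingers close, or fill a call up. It gives the time, the measured TCP pose, the force and the opening at its end, in the units of the state.
- status.observe(): the state, without advancing time (a new reading comes with each control period).
- imaging.get_image(name): name is "scene" or "top" or "wrist"; returns the picture (420x560x3 uint8, red, green, blue); there is no depth.
- imaging.camera_model(name): a dict with "K" (3x3 intrinsics, pixels), "distortion" ([k1, k2, p1, p2, k3] as OpenCV has them; the pictures are not rectified), "position" and "rotation" of the camera in the world; the wrist camera has in their place "tool_from_camera" (4x4, takes a point from camera to tool coordinates, whose origin is the TCP and whose axes are the tool frame's). Camera axes: x right, y down, z forward; pixel columns grow to the right and rows downward; lengths in m; the calibration is good to about 2 mm. A picture is of the moment at which its call begins: read the wrist's pose just before it. camera_model takes no time and is no camera call.
- job.close_job(): hands the job in, once; it reports no verdict.
The state is a dict: "time_s": time; "q": joint angles; "qvel": joint speeds; "joint_efforts": joint torques, N m; "position": TCP position; "tool_rot": TCP orientation; "ft_force": force on the tool from outside, world axes, zero at the start; "wrist_torque": the same for the moment, N m; "grip_width": finger opening in m.
Only numpy, scipy, OpenCV 4.12 (cv2) and the standard library are available. Lean on these libraries where they do the work, as an engineer would, in place of code of your own. Each camera call takes 0.05 s, during which the arm holds its last target.

## Working session

There is one attempt and no reset: what is moved stays moved. The work goes in short steps, Python scripts to look and compute and a tool call to move; the robot and the scene stay as the last step left them, time stands still between calls to the robot, and variables do not carry over. Pictures are saved under pics/ and viewed, and the job is handed in when it is done.

Besides the shell and the picture viewer there is one more tool, called as a command line: name --argument value ..., lists and objects as JSON in quotes. jog_arm: Moves the arm, as the interface text tells. Its arguments: {"type":"object","properties":{"rows":{"type":"array"},"newtons":{"type":"number"}},"required":["rows"]}

```bash
ls; mkdir -p pics; python3 - <<'E'
from rig import status, imaging, job
import cv2
s=status.observe()
for k,v in s.items(): print(k,v)
for n in ["scene","top","wrist"]:
    im=imaging.get_image(n); cv2.imwrite(f"pics/{n}0.png",im[:,:,::-1]); print(n,imaging.camera_model(n))
E
```

```text
pics
time_s 0.0
q [-7.89138285e+01  2.18390788e+01  7.43849834e+01  3.22574792e-04
  8.38575254e+01 -1.23341824e+01]
qvel [-0.04490577  0.00865274 -0.0522645   0.14225206 -0.06959103 -0.07082862]
joint_efforts [-1.82741751e-03 -4.48463166e+01 -2.31279641e+01 -2.36814985e-04
  4.80266986e-03 -1.26128876e-05]
position [ 0.21856594 -0.50438567  0.23072834]
tool_rot [[-9.17613767e-01 -2.68315437e-04  3.97473148e-01]
 [-3.97473118e-01  1.39847585e-03 -9.17612753e-01]
 [-3.09646930e-04 -9.99998986e-01 -1.38990886e-03]]
ft_force [-0.32195399  0.48895488 -0.24482842]
wrist_torque [-0.00107016  0.00762169  0.00581297]
grip_width 0.0854586998004027
scene {'K': array([[382.50311701,   0.        , 273.02844716],
       [  0.        , 382.50311701, 207.47455785],
       [  0.        ,   0.        ,   1.        ]]), 'distortion': array([0.0287564, 0.       , 0.       , 0.       , 0.       ]), 'position': array([0.97974573, 0.55808792, 0.92461724]), 'rotation': array([[-0.75821541,  0.4809012 , -0.44027654],
       [ 0.6519301 ,  0.56935227, -0.50082446],
       [ 0.00982537, -0.66676236, -0.745205
[... 381 characters left out ...]
34205,  0.02391215,  0.02727046],
       [-0.03112136, -0.17921221, -0.98331808]])}
wrist {'K': array([[303.55594486,   0.        , 276.16830554],
       [  0.        , 303.55594486, 205.2693127 ],
       [  0.        ,   0.        ,   1.        ]]), 'distortion': array([-0.04733225,  0.        ,  0.        ,  0.        ,  0.        ]), 'tool_from_camera': array([[-4.10507629e-04,  9.48282719e-01,  3.17426711e-01,
        -8.02739336e-02],
       [ 2.37195433e-04, -3.17426637e-01,  9.48282803e-01,
        -1.42864714e-01],
       [ 9.99999888e-01,  4.64569491e-04, -9.46222738e-05,
        -5.51648145e-04],
       [ 0.00000000e+00,  0.00000000e+00,  0.00000000e+00,
         1.00000000e+00]])}
```

View pics/scene0.png

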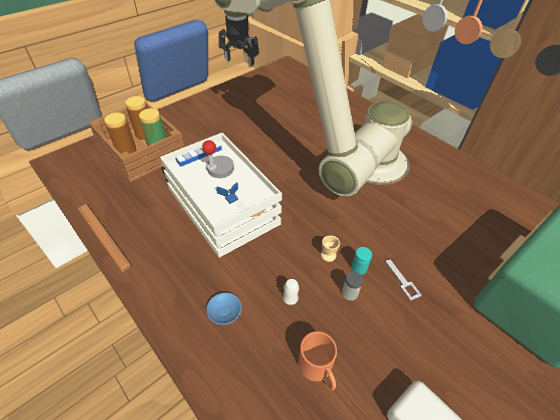

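View pics/top0.png

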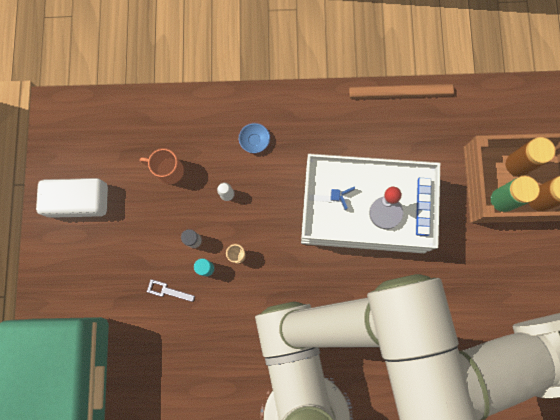

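View pics/wrist0.png

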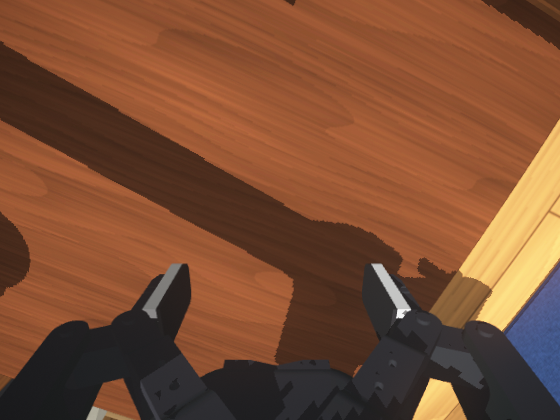

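The scene image shows the jar (dark lid, clear body) at about (352,286), the turquoise look-alike at (362,260), the egg cup at (330,248) and the pepper pot at (291,291). In the top image the jar lid is at (191,238) and the red ball at (393,195). The cam disc is at (387,213), the V stop at (341,196) and the stand's rim spans (303–440,156–250). I'll measure these next.

```bash
cat > h.py <<'E'
import numpy as np, cv2
from rig import status, imaging, job
def ray(name,uv,st=None):
    m=imaging.camera_model(name)
    p=cv2.undistortPoints(np.array(uv,float).reshape(-1,1,2),m["K"],m["distortion"]).reshape(-1,2)
    d=np.c_[p,np.ones(len(p))]
    if name=="wrist":
        T=m["tool_from_camera"]; R=st["tool_rot"]; R=np.array(R)
        o=np.array(st["position"])+R@T[:3,3]; d=d@(R@T[:3,:3]).T
    else: o=m["position"]; d=d@m["rotation"].T
    return o,d
def onz(name,uv,z,st=None):
    o,d=ray(name,uv,st); t=(z-o[2])/d[:,2]; return o+d*t[:,None]
def proj(name,P,st=None):
    m=imaging.camera_model(name)
    if name=="wrist":
        T=m["tool_from_camera"]; R=np.array(st["tool_rot"]); c=np.array(st["position"])+R@T[:3,3]; Rc=R@T[:3,:3]
    else: c=m["position"];Rc=m["rotation"]
    X=(np.atleast_2d(P)-c)@Rc
    return cv2.projectPoints(X,np.zeros(3),np.zeros(3),m["K"],m["distortion"])[0].reshape(-1,2)
def tri(a,b):
    (o1,d1),(o2,d2)=a,b; d1=d1[0];d2=d2[0]
    A=np.c_[d1,-d2]; s=np.linalg.lstsq(A,o2-o1,rcond=None)[0]
    p,q=o1+s[0]*d1,o2+s[1]*d2; return (p+q)/2,np.linalg.norm(p-q)
def blobs(mask,amin=20):
    n,l,s,c=cv2.connectedComponentsWithStats(mask.astype(np.uint8))
    return [(s[i].tolist(),c[i].round(1).tolist()) for i in range(1,n) if s[i][4]>=amin]
E
python3 - <<'E'
import cv2
t=cv2.imread("pics/top0.png"); s=cv2.imread("pics/scene0.png")
a=cv2.resize(t[145:260,290:450],None,fx=5,fy=5,interpolation=cv2.INTER_CUBIC); cv2.imwrite("pics/tc.png",a)
a=cv2.resize(t[160:310,140:270],None,fx=4,fy=4,interpolation=cv2.INTER_CUBIC); cv2.imwrite("pics/tj.png",a)
a=cv2.resize(s[130:260,150:290],None,fx=4.5,fy=4.5,interpolation=cv2.INTER_CUBIC); cv2.imwrite("pics/sc.png",a)
E
```

```text
(no output)
```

View pics/tc.png

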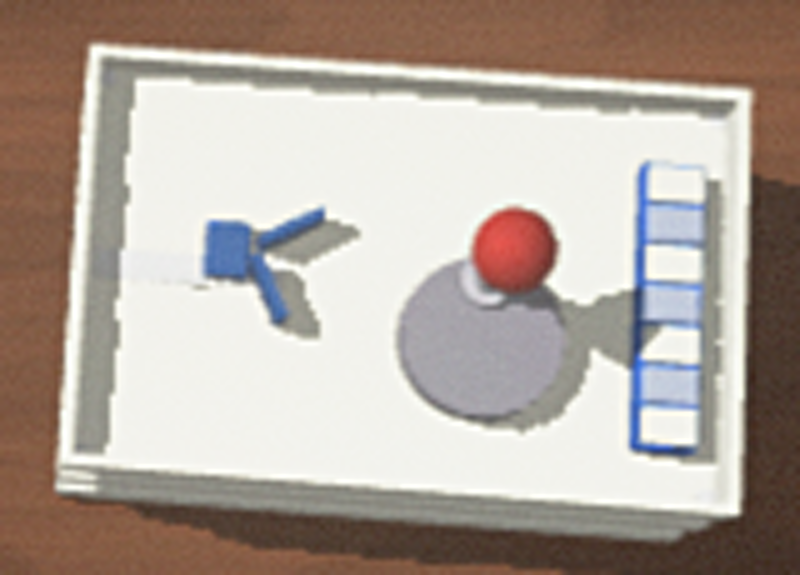

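View pics/tj.png

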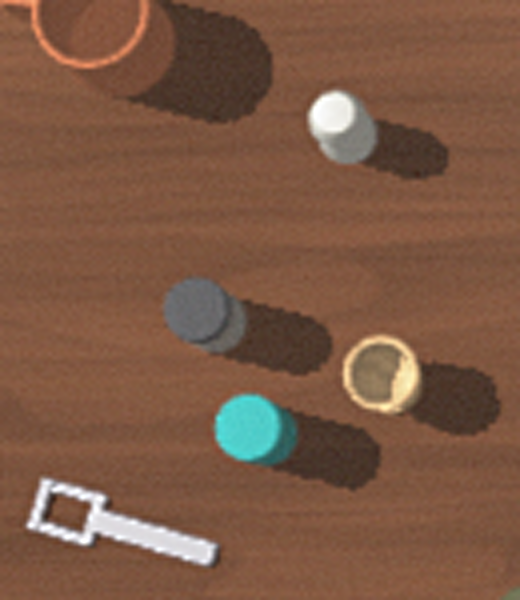

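View pics/sc.png

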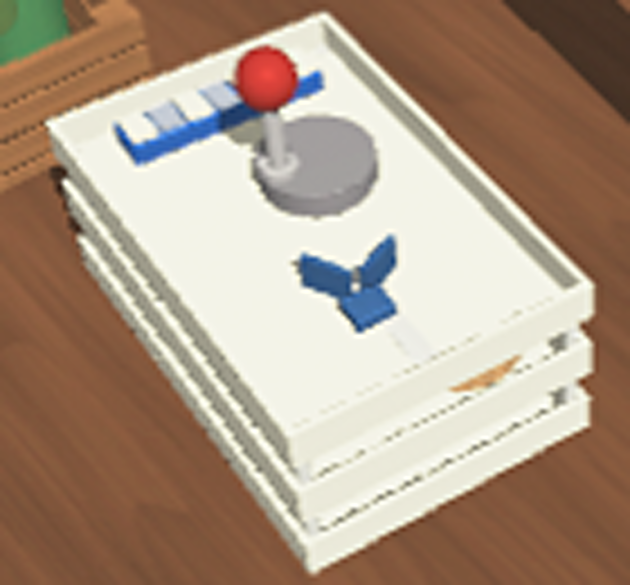

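The crops confirm the layout: jar lid at crop (197,310), ball at (514,249), disc centre near (483,338), outer rim corners at about (92,45), (752,90), (742,515) and (60,468). Now I'll turn these into positions.

```bash
python3 - <<'E'
from h import *
t=cv2.imread("pics/top0.png"); s=cv2.imread("pics/scene0.png")
def red(im): 
    h=cv2.cvtColor(im,cv2.COLOR_BGR2HSV); return ((h[...,0]<6)|(h[...,0]>174))&(h[...,1]>170)&(h[...,2]>90)
bt=[b for b in blobs(red(t),50)]; bs=[b for b in blobs(red(s),50)]
print(bt,bs)
c=lambda u,v:(290+(u+.5)/5-.5,145+(v+.5)/5-.5)
cor=[c(92,45),c(752,90),c(742,515),c(60,468)]
P=onz("top",cor,.14); print(P.round(4)); 
for i in range(4): print(np.linalg.norm(P[i]-P[(i+1)%4]).round(4))
print("center",P.mean(0))
e=(P[0]-P[1])+(P[3]-P[2]); print("stand y dir deg from +y", np.degrees(np.arctan2(-e[0],e[1])))
print("disc top", onz("top",[c(483,338)],.137))
g=lambda u,v:(140+(u+.5)/4-.5,160+(v+.5)/4-.5)
print("jar", onz("top",[g(197,310)],.075),"turq",onz("top",[g(249,428)],.075),"egg",onz("top",[g(381,373)],.065),"pep",onz("top",[g(333,115)],.078))
print("V", onz("top",[c(228,236),c(256,256),c(322,212),c(283,318)],.142))
# scene disc
E
```

```text
[] [([203, 141, 13, 13, 137], [208.7, 147.1])]
[[ 0.6788 -0.0179  0.14  ]
 [ 0.6451 -0.3564  0.14  ]
 [ 0.426  -0.335   0.14  ]
 [ 0.4572  0.0049  0.14  ]]
0.3401
0.2202
0.3413
0.2227
center [ 0.5518061  -0.17610235  0.14      ]
stand y dir deg from +y -5.463390410449693
disc top [[ 0.51941772 -0.21219643  0.137     ]]
jar [[0.47506012 0.30480448 0.075     ]] turq [[0.39561619 0.2692744  0.075     ]] egg [[0.43112876 0.1826207  0.065     ]] pep [[0.60574227 0.21307724 0.078     ]]
V [[ 0.57475692 -0.08444645  0.142     ]
 [ 0.56392617 -0.09831847  0.142     ]
 [ 0.58611624 -0.1329839   0.142     ]
 [ 0.53133442 -0.11069518  0.142     ]]
```

```bash
python3 - <<'E'
from h import *
s=cv2.imread("pics/scene0.png")
a=cv2.resize(s[225:315,270:430],None,fx=5,fy=5,interpolation=cv2.INTER_CUBIC); cv2.imwrite("pics/sj.png",a)
E
```

```text
(no output)
```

View pics/sj.png

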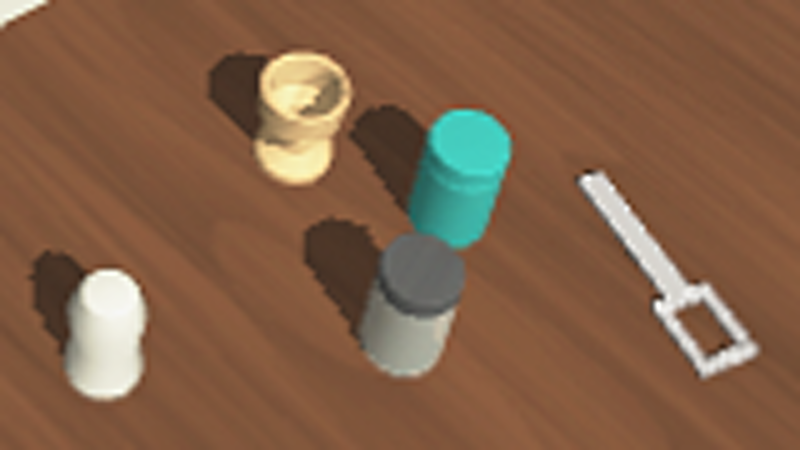

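```bash
python3 - <<'E'
from h import *
t=cv2.imread("pics/top0.png"); s=cv2.imread("pics/scene0.png")
print(t[195,393],s[147,208])
def red(im): 
    b,g,r=[im[...,i].astype(int) for i in range(3)]; return (r>100)&(g<75)&(b<75)&(r>2.2*g)
mt=red(t); mt[:,:380]=0;mt[:180]=0;mt[215:]=0; mt[:,410:]=0
ms=red(s); ms[:135]=0;ms[160:]=0;ms[:,:195]=0;ms[:,225:]=0
cs=[]
for m in (mt,ms):
    c=max(cv2.findContours(m.astype(np.uint8),0,cv2.CHAIN_APPROX_NONE)[0],key=len); e=cv2.minEnclosingCircle(c);cs.append(e[0]); print(e,m.sum())
print(tri(ray("top",[cs[0]]),ray("scene",[cs[1]])))
b=onz("top",[cs[0]],.215)[0]; print("ball top@.215",b, "scene@.215",onz("scene",[cs[1]],.215))
# jar lid via dark gray
def lid(im,roi):
    x0,x1,y0,y1=roi; im=im.astype(int); m=(im.max(2)<105)&(im.max(2)-im.min(2)<22)&(im.min(2)>40)
    k=np.zeros_like(m);k[y0:y1,x0:x1]=1; return m&k
for n,im,roi in(("top",t,(175,210,222,258)),("scene",s,(340,368,268,305))):
    m=lid(im,roi); c=max(cv2.findContours(m.astype(np.uint8),0,cv2.CHAIN_APPROX_NONE)[0],key=len)
    e=cv2.fitEllipse(c); print(n,e,m.sum(), onz(n,[e[0]],.075),onz(n,[e[0]],.07))
E
```

```text
[ 75  85 209] [ 61  70 230]
((392.0714416503906, 194.07142639160156), 7.231682777404785) 61
((208.56024169921875, 147.05421447753906), 6.727397918701172) 139
(array([ 0.55033406, -0.21444679,  0.21608693]), np.float64(0.0015504132303136655))
ball top@.215 [ 0.54996527 -0.2141197   0.215     ] scene@.215 [[ 0.55009561 -0.21637009  0.215     ]]
top ((189.49578857421875, 237.26454162597656), (14.726935386657715, 24.162460327148438), 120.65384674072266) 118 [[0.47464576 0.30313034 0.075     ]] [[0.47530323 0.30411828 0.07      ]]
scene ((352.1241455078125, 280.22918701171875), (15.093926429748535, 19.063344955444336), 56.702850341796875) 197 [[0.48598004 0.30578717 0.075     ]] [[0.48307423 0.30430238 0.07      ]]
```

jog_arm --rows '[{"hand":1,"dx":-1.5,"dy":-0.2,"dz":-1.5},{"hand":1,"dx":-2.9,"dy":-0.2,"dz":-2.9},{"hand":1,"dx":-2.9,"dy":-0.2,"dz":-2.9},{"hand":1,"dx":-2.9,"dy":-0.2,"dz":-2.9},{"hand":1,"dx":-2.9,"dy":-0.2,"dz":-2.9}]'

```text
invalid input at $.rows[0]: expected keys hand, dx, dy, dz, ax, ay, az
```

jog_arm --rows '[{"hand":1,"dx":-1.5,"dy":-0.2,"dz":-1.5,"ax":0,"ay":0,"az":0},{"hand":1,"dx":-2.9,"dy":-0.2,"dz":-2.9,"ax":0,"ay":0,"az":0},{"hand":1,"dx":-2.9,"dy":-0.2,"dz":-2.9,"ax":0,"ay":0,"az":0},{"hand":1,"dx":-2.9,"dy":-0.2,"dz":-2.9,"ax":0,"ay":0,"az":0},{"hand":1,"dx":-2.9,"dy":-0.2,"dz":-2.9,"ax":0,"ay":0,"az":0}]'

```text
time_s: 0.57
position: [0.2869, -0.3305, 0.2411]
tool_rot: [[-0.918, -0.0, 0.397], [-0.397, 0.001, -0.918], [-0.0, -1.0, -0.001]]
ft_force: [0.4, -0.3, 0.2]
grip_width: 0.0854
```

jog_arm --rows '[{"hand":1,"dx":-2.9,"dy":0,"dz":-2.9,"ax":0,"ay":0,"az":0},{"hand":1,"dx":-2.9,"dy":0,"dz":-2.9,"ax":0,"ay":0,"az":0},{"hand":1,"dx":-2.9,"dy":0,"dz":-2.9,"ax":0,"ay":0,"az":0},{"hand":1,"dx":-2.9,"dy":0,"dz":-2.9,"ax":0,"ay":0,"az":0},{"hand":1,"dx":-2.9,"dy":0,"dz":-2.9,"ax":0,"ay":0,"az":0}]'

```text
time_s: 0.98
position: [0.3622, -0.1397, 0.2414]
tool_rot: [[-0.918, 0.0, 0.397], [-0.397, -0.0, -0.918], [-0.0, -1.0, 0.0]]
ft_force: [1.6, -0.1, 0.1]
grip_width: 0.0855
```

```bash
cat > goal.py <<'E'
import sys
from h import *
# goal.py x y z jawdeg
x,y,z,j=map(float,sys.argv[1:5]); s=status.observe(); R=np.array(s["tool_rot"]); p=np.array(s["position"])
a=np.radians(j); zz=np.array([np.cos(a),np.sin(a),0]); yy=np.array([0,0,-1.]); Rt=np.c_[np.cross(yy,zz),yy,zz]
print("t",round(s["time_s"],2),"p",p.round(4),"q",np.round(s["q"],1),"F",np.round(s["ft_force"],2),"T",np.round(s["wrist_torque"],3),"w",round(s["grip_width"],4),"jaw",np.degrees(np.arctan2(R[1,2],R[0,2])).round(2))
d=R.T@(np.array([x,y,z])-p)*100; rv=np.degrees(cv2.Rodrigues(R.T@Rt)[0].ravel())
print("tool shift cm",d.round(2),"len",np.linalg.norm(d).round(2),"rows",(np.linalg.norm(d)/4.1).round(2)); print("turn deg",rv.round(2))
E
python3 goal.py 0.475 0.305 0.2 -66
```

```text
t 0.98 p [ 0.3622 -0.1397  0.2414] q [-38.7   4.8  96.   -0.   79.3  27.9] F [ 1.58 -0.14  0.06] T [ 0.016 -0.023 -0.007] w 0.0855 jaw -66.61
tool shift cm [-28.01   4.13 -36.34] len 46.07 rows 11.24
turn deg [-0.01 -0.61 -0.  ]
```

jog_arm --rows '[{"hand":1,"dx":-2.5,"dy":0,"dz":-3.2,"ax":0,"ay":0,"az":0},{"hand":1,"dx":-2.5,"dy":0,"dz":-3.2,"ax":0,"ay":0,"az":0},{"hand":1,"dx":-2.5,"dy":0,"dz":-3.2,"ax":0,"ay":0,"az":0},{"hand":1,"dx":-2.5,"dy":0,"dz":-3.2,"ax":0,"ay":0,"az":0},{"hand":1,"dx":-2.5,"dy":0,"dz":-3.2,"ax":0,"ay":0,"az":0}]'

```text
time_s: 1.4
position: [0.4131, 0.057, 0.2414]
tool_rot: [[-0.918, 0.0, 0.398], [-0.398, -0.0, -0.918], [-0.0, -1.0, 0.0]]
ft_force: [0.9, -1.1, 0.3]
grip_width: 0.0858
```

jog_arm --rows '[{"hand":1,"dx":-2.5,"dy":0,"dz":-3.2,"ax":0,"ay":0,"az":0},{"hand":1,"dx":-2.5,"dy":0,"dz":-3.2,"ax":0,"ay":0,"az":0},{"hand":1,"dx":-2.5,"dy":0.5,"dz":-3.2,"ax":0,"ay":0,"az":0},{"hand":1,"dx":-2.5,"dy":1,"dz":-3.2,"ax":0,"ay":0,"az":0},{"hand":1,"dx":0,"dy":0,"dz":0,"ax":0,"ay":0,"az":0}]'

```text
time_s: 1.82
position: [0.454, 0.217, 0.2243]
tool_rot: [[-0.915, -0.003, 0.402], [-0.402, 0.001, -0.915], [0.002, -1.0, -0.002]]
ft_force: [-0.3, -1.1, -0.2]
grip_width: 0.0856
```

```bash
python3 goal.py 0.475 0.305 0.2 -66; python3 - <<'E'
from h import *
im=imaging.get_image("wrist"); cv2.imwrite("pics/w1.png",im[:,:,::-1]); s=status.observe()
print(proj("wrist",[[.475,.305,.075],[.475,.305,0]],s))
E
```

```text
t 1.82 p [0.454  0.217  0.2243] q [12.  17.5 82.2  0.1 80.4 78.3] F [-0.3  -1.1  -0.25] T [-0.061 -0.022  0.03 ] w 0.0856 jaw -66.27
tool shift cm [-5.47  2.43 -7.2 ] len 9.36 rows 2.28
turn deg [ 0.11 -0.27  0.11]
[[198.35959351 131.0246073 ]
 [213.90516021 125.46410078]]
```

View pics/w1.png

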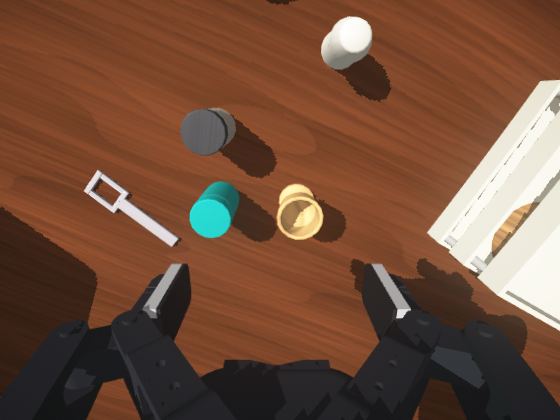

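The wrist view shows the jar lid centred at about (205,131), turquoise one at (211,215) and egg cup at (300,218). The lid is 7 px from where I predicted it, so I'll refine its position.

```bash
python3 - <<'E'
from h import *
s=status.observe(); im=cv2.imread("pics/w1.png").astype(int)
m=(im.max(2)<110)&(im.max(2)-im.min(2)<25)&(im.min(2)>35); k=np.zeros_like(m); k[100:160,170:230]=1
c=max(cv2.findContours((m&k).astype(np.uint8),0,cv2.CHAIN_APPROX_NONE)[0],key=len); e=cv2.minEnclosingCircle(c); print(e)
for uv in (e[0],(205,131)): print(onz("wrist",[uv],.075,s))
E
python3 goal.py 0.4725 0.3035 0.13 -66
```

```text
((206.9127960205078, 129.87208557128906), 26.627593994140625)
[[0.47923217 0.29790557 0.075     ]]
[[0.47752717 0.29921695 0.075     ]]
t 1.87 p [0.4537 0.2145 0.2249] q [11.8 17.3 82.3  0.  80.5 78.1] F [ 0.33 -1.86 -0.54] T [-0.027 -0.014 -0.045] w 0.0851 jaw -66.31
tool shift cm [-5.32  9.48 -7.38] len 13.14 rows 3.21
turn deg [ 0.05 -0.31  0.14]
```

jog_arm --rows '[{"hand":1,"dx":-1.8,"dy":1.8,"dz":-2.3,"ax":0,"ay":0,"az":0},{"hand":1,"dx":-1.8,"dy":2.4,"dz":-2.3,"ax":0,"ay":0,"az":0},{"hand":1,"dx":-1.3,"dy":2.4,"dz":-1.7,"ax":0,"ay":0,"az":0},{"hand":1,"dx":-0.7,"dy":1.9,"dz":-0.85,"ax":0,"ay":0,"az":0},{"hand":1,"dx":0,"dy":1,"dz":0,"ax":0,"ay":0,"az":0}]'

```text
time_s: 2.28
position: [0.4766, 0.3001, 0.129]
tool_rot: [[-0.917, -0.003, 0.398], [-0.398, -0.001, -0.917], [0.003, -1.0, -0.0]]
ft_force: [-1.0, -0.3, -0.3]
grip_width: 0.0854
```

jog_arm --rows '[{"hand":1,"dx":0,"dy":0,"dz":0,"ax":0,"ay":0,"az":0},{"hand":1,"dx":0,"dy":0,"dz":0,"ax":0,"ay":0,"az":0},{"hand":1,"dx":0,"dy":0,"dz":0,"ax":0,"ay":0,"az":0},{"hand":1,"dx":0,"dy":0,"dz":0,"ax":0,"ay":0,"az":0},{"hand":1,"dx":0,"dy":0,"dz":0,"ax":0,"ay":0,"az":0}]'

```text
time_s: 2.7
position: [0.4775, 0.2993, 0.1326]
tool_rot: [[-0.918, 0.002, 0.397], [-0.397, 0.001, -0.918], [-0.002, -1.0, 0.0]]
ft_force: [0.4, -0.1, 0.1]
grip_width: 0.0854
```

```bash
python3 goal.py 0.477 0.302 0.033 -66; python3 - <<'E'
from h import *
s=status.observe();im=imaging.get_image("wrist"); cv2.imwrite("pics/w2.png",im[:,:,::-1]); 
print(proj("wrist",[[.477,.302,.075],[.477,.302,0]],s))
E
```

```text
t 2.7 p [0.4775 0.2993 0.1326] q [20.  28.2 81.2 -0.  70.5 86.7] F [ 0.43 -0.07  0.06] T [-0.007 -0.035 -0.053] w 0.0854 jaw -66.62
tool shift cm [-0.04  9.96 -0.27] len 9.96 rows 2.43
turn deg [-0.01 -0.62 -0.11]
[[273.19511747 222.18379356]
 [273.94068881 192.91185139]]
```

View pics/w2.png

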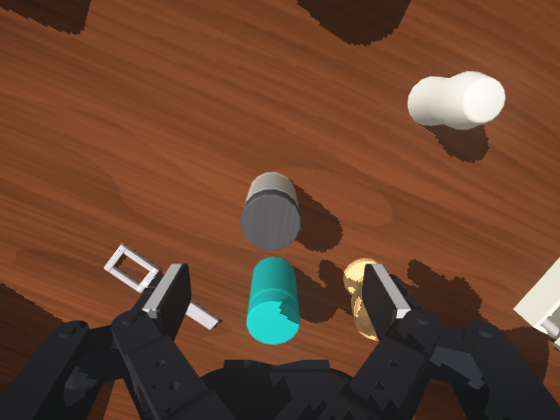

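The jar lid is at (271,219) between the open fingers. I predicted (273,222), which is within 2 mm, so I'm descending and gripping.

jog_arm --rows '[{"hand":1,"dx":0,"dy":2.5,"dz":-0.2,"ax":0,"ay":0,"az":0},{"hand":1,"dx":0,"dy":3,"dz":0,"ax":0,"ay":0,"az":0},{"hand":1,"dx":0,"dy":2.5,"dz":0,"ax":0,"ay":0,"az":0},{"hand":1,"dx":0,"dy":1.3,"dz":0,"ax":0,"ay":0,"az":0},{"hand":1,"dx":0,"dy":0.6,"dz":0,"ax":0,"ay":0,"az":0}]'

```text
time_s: 3.17
position: [0.4755, 0.3011, 0.0307]
tool_rot: [[-0.918, -0.003, 0.397], [-0.397, -0.001, -0.918], [0.003, -1.0, -0.0]]
ft_force: [0.9, -0.0, -0.5]
grip_width: 0.0855
```

jog_arm --rows '[{"hand":1,"dx":0,"dy":0,"dz":0,"ax":0,"ay":0,"az":0},{"hand":0.3,"dx":0,"dy":0,"dz":0,"ax":0,"ay":0,"az":0},{"hand":0.3,"dx":0,"dy":0,"dz":0,"ax":0,"ay":0,"az":0},{"hand":0.3,"dx":0,"dy":0,"dz":0,"ax":0,"ay":0,"az":0},{"hand":0.3,"dx":0,"dy":0,"dz":0,"ax":0,"ay":0,"az":0}]' --newtons 25

```text
time_s: 3.58
position: [0.4768, 0.3017, 0.0334]
tool_rot: [[-0.918, 0.002, 0.398], [-0.398, 0.001, -0.918], [-0.002, -1.0, 0.0]]
ft_force: [-0.8, 0.3, 3.7]
grip_width: 0.0432
```

jog_arm --rows '[{"hand":0.3,"dx":0,"dy":0,"dz":0,"ax":0,"ay":0,"az":0},{"hand":0.3,"dx":0,"dy":0,"dz":0,"ax":0,"ay":0,"az":0},{"hand":0.3,"dx":0,"dy":0,"dz":0,"ax":0,"ay":0,"az":0},{"hand":0.3,"dx":0,"dy":0,"dz":0,"ax":0,"ay":0,"az":0},{"hand":0.3,"dx":0,"dy":0,"dz":0,"ax":0,"ay":0,"az":0}]'

```text
time_s: 4.0
position: [0.4768, 0.3018, 0.0334]
tool_rot: [[-0.918, 0.002, 0.398], [-0.398, 0.001, -0.918], [-0.002, -1.0, 0.0]]
ft_force: [-1.1, 0.9, 6.9]
grip_width: 0.0436
```

jog_arm --rows '[{"hand":0.65,"dx":0,"dy":0,"dz":0,"ax":0,"ay":0,"az":0},{"hand":0.65,"dx":0,"dy":0,"dz":0,"ax":0,"ay":0,"az":0},{"hand":0.65,"dx":0,"dy":-0.4,"dz":0,"ax":0,"ay":0,"az":0},{"hand":0.65,"dx":0,"dy":-0.4,"dz":0,"ax":0,"ay":0,"az":0},{"hand":0.65,"dx":0,"dy":0,"dz":0,"ax":0,"ay":0,"az":0}]'

```text
time_s: 4.42
position: [0.4767, 0.3017, 0.0413]
tool_rot: [[-0.918, 0.001, 0.398], [-0.398, 0.001, -0.918], [-0.001, -1.0, 0.0]]
ft_force: [0.3, -0.0, 0.5]
grip_width: 0.0551
```

jog_arm --rows '[{"hand":0.65,"dx":0,"dy":0,"dz":0,"ax":0,"ay":0,"az":0},{"hand":0.3,"dx":0,"dy":0,"dz":0,"ax":0,"ay":0,"az":0},{"hand":0.3,"dx":0,"dy":0,"dz":0,"ax":0,"ay":0,"az":0},{"hand":0.3,"dx":0,"dy":0,"dz":0,"ax":0,"ay":0,"az":0},{"hand":0.3,"dx":0,"dy":0,"dz":0,"ax":0,"ay":0,"az":0}]' --newtons 30

```text
time_s: 4.83
position: [0.4763, 0.3016, 0.0405]
tool_rot: [[-0.918, 0.0, 0.398], [-0.398, 0.0, -0.918], [-0.0, -1.0, 0.0]]
ft_force: [0.5, -0.6, 1.8]
grip_width: 0.0436
```

jog_arm --rows '[{"hand":0.3,"dx":0,"dy":0,"dz":0,"ax":0,"ay":0,"az":0},{"hand":0.3,"dx":0,"dy":0,"dz":0,"ax":0,"ay":0,"az":0},{"hand":0.3,"dx":0,"dy":-0.5,"dz":0,"ax":0,"ay":0,"az":0},{"hand":0.3,"dx":0,"dy":-1.5,"dz":0,"ax":0,"ay":0,"az":0},{"hand":0.3,"dx":0,"dy":-2.5,"dz":0,"ax":0,"ay":0,"az":0}]'

```text
time_s: 5.25
position: [0.475, 0.3011, 0.0839]
tool_rot: [[-0.918, -0.005, 0.397], [-0.397, -0.002, -0.918], [0.005, -1.0, -0.0]]
ft_force: [0.3, -0.2, -1.1]
grip_width: 0.043
```

jog_arm --rows '[{"hand":0.3,"dx":0,"dy":-3,"dz":0,"ax":0,"ay":-4,"az":0},{"hand":0.3,"dx":0,"dy":-3,"dz":0,"ax":0,"ay":-7,"az":0},{"hand":0.3,"dx":0,"dy":-3,"dz":0,"ax":0,"ay":-7,"az":0},{"hand":0.3,"dx":0,"dy":-2.5,"dz":0,"ax":0,"ay":-7,"az":0},{"hand":0.3,"dx":0,"dy":-1.5,"dz":0,"ax":0,"ay":-7,"az":0}]'

```text
time_s: 5.67
position: [0.4766, 0.3018, 0.2184]
tool_rot: [[-0.562, 0.003, 0.827], [-0.827, 0.001, -0.562], [-0.003, -1.0, 0.002]]
ft_force: [1.4, -0.6, -1.6]
grip_width: 0.0432
```

jog_arm --rows '[{"hand":0.3,"dx":0,"dy":0,"dz":0,"ax":0,"ay":-7,"az":0},{"hand":0.3,"dx":0,"dy":0,"dz":0,"ax":0,"ay":-7,"az":0},{"hand":0.3,"dx":0,"dy":0,"dz":0,"ax":0,"ay":-7,"az":0},{"hand":0.3,"dx":0,"dy":0,"dz":0,"ax":0,"ay":-5,"az":0},{"hand":0.3,"dx":0,"dy":0,"dz":0,"ax":0,"ay":-3,"az":0}]'

```text
time_s: 6.08
position: [0.4759, 0.3015, 0.2152]
tool_rot: [[-0.093, -0.001, 0.996], [-0.996, -0.0, -0.093], [0.0, -1.0, -0.001]]
ft_force: [-1.0, 0.2, -1.5]
grip_width: 0.0433
```

```bash
python3 goal.py 0.555 -0.145 0.215 -5.46; python3 - <<'E'
from h import *
for n in("scene",):
  im=imaging.get_image(n); cv2.imwrite("pics/s3.png",im[:,:,::-1])
E
```

```text
t 6.08 p [0.4759 0.3015 0.2152] q [20.3 23.9 73.8  0.  82.4 25.6] F [-0.96  0.2  -1.49] T [-0.033 -0.04   0.019] w 0.0433 jaw -5.31
tool shift cm [4.373e+01 2.000e-02 1.200e+01] len 45.34 rows 11.06
turn deg [0.05 0.15 0.02]
```

View pics/s3.png

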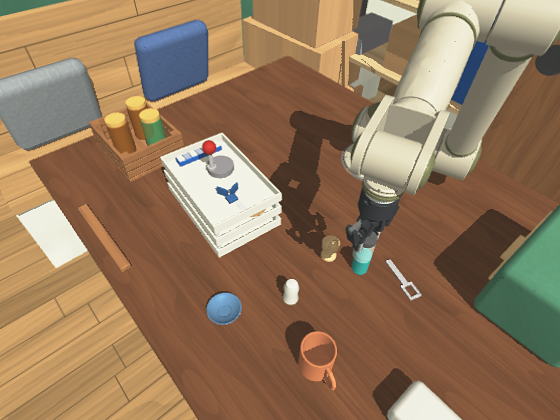

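The jar hangs upright in the gripper at (362,235), and the egg cup, pepper pot and turquoise one have not moved. Moving to the stand.

jog_arm --rows '[{"hand":0.3,"dx":2,"dy":0,"dz":0.5,"ax":0,"ay":0,"az":0},{"hand":0.3,"dx":3.8,"dy":0,"dz":1.1,"ax":0,"ay":0,"az":0},{"hand":0.3,"dx":3.8,"dy":0,"dz":1.1,"ax":0,"ay":0,"az":0},{"hand":0.3,"dx":3.8,"dy":0,"dz":1.1,"ax":0,"ay":0,"az":0},{"hand":0.3,"dx":3.8,"dy":0,"dz":1.1,"ax":0,"ay":0,"az":0}]'

```text
time_s: 6.55
position: [0.508, 0.124, 0.2154]
tool_rot: [[-0.098, -0.0, 0.995], [-0.995, 0.0, -0.098], [-0.0, -1.0, -0.0]]
ft_force: [1.6, 0.0, -1.6]
grip_width: 0.043
```

jog_arm --rows '[{"hand":0.3,"dx":3.8,"dy":0,"dz":1.1,"ax":0,"ay":0,"az":0},{"hand":0.3,"dx":3.8,"dy":0,"dz":1.1,"ax":0,"ay":0,"az":0},{"hand":0.3,"dx":3.8,"dy":0,"dz":1.1,"ax":0,"ay":0,"az":0},{"hand":0.3,"dx":3.2,"dy":0,"dz":0.9,"ax":0,"ay":0,"az":0},{"hand":0.3,"dx":2,"dy":0,"dz":0.5,"ax":0,"ay":0,"az":0}]'

```text
time_s: 6.97
position: [0.5391, -0.0474, 0.2152]
tool_rot: [[-0.101, -0.0, 0.995], [-0.995, -0.0, -0.101], [0.0, -1.0, -0.0]]
ft_force: [0.7, 1.0, -1.0]
grip_width: 0.0433
```

jog_arm --rows '[{"hand":0.3,"dx":1,"dy":0,"dz":0.3,"ax":0,"ay":0,"az":0},{"hand":0.3,"dx":0,"dy":0,"dz":0,"ax":0,"ay":0,"az":0},{"hand":0.3,"dx":0,"dy":0,"dz":0,"ax":0,"ay":0,"az":0},{"hand":0.3,"dx":0,"dy":0,"dz":0,"ax":0,"ay":0,"az":0},{"hand":0.3,"dx":0,"dy":0,"dz":0,"ax":0,"ay":0,"az":0}]'

```text
time_s: 7.38
position: [0.5408, -0.0529, 0.2155]
tool_rot: [[-0.096, 0.0, 0.995], [-0.995, 0.0, -0.096], [-0.0, -1.0, -0.0]]
ft_force: [0.9, 0.9, -1.4]
grip_width: 0.0434
```

```bash
python3 goal.py 0.555 -0.145 0.215 -5.46; python3 - <<'E'
from h import *
s=status.observe();im=imaging.get_image("wrist"); cv2.imwrite("pics/w4.png",im[:,:,::-1])
a=proj("wrist",[[.55,-.2148,.215],[.555,-.145,.115],[.6788,-.0179,.14],[.6451,-.3564,.14],[.426,-.335,.14],[.4572,.0049,.14]],s); print(a.round(1))
E
```

```text
t 7.38 p [ 0.5408 -0.0529  0.2155] q [-18.1  21.8  77.    0.   81.2 -12.6] F [ 0.85  0.9  -1.38] T [ 0.042 -0.038 -0.005] w 0.0434 jaw -5.48
tool shift cm [9.03 0.05 2.29] len 9.32 rows 2.27
turn deg [ 0.   -0.02 -0.02]
[[312.1 458.1]
 [302.  296.1]
 [461.3 154. ]
 [395.7 459.1]
 [199.2 460.3]
 [155.4 151.3]]
```

View pics/w4.png

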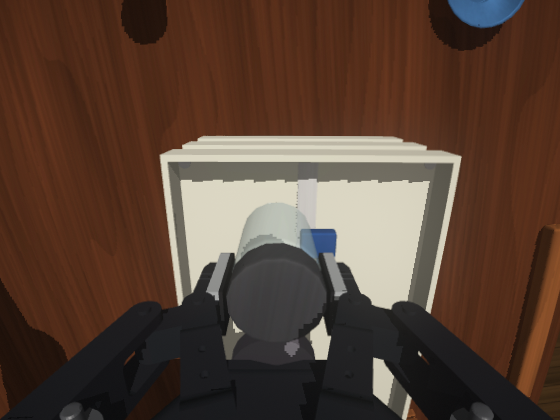

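```bash
python3 - <<'E'
from h import *
im=cv2.imread("pics/w4.png")
cv2.imwrite("pics/w4c.png",np.hstack([cv2.resize(im[120:220,130:230],None,fx=4,fy=4),cv2.resize(im[120:220,400:500],None,fx=4,fy=4)]))
s=status.observe()
P=onz("wrist",[(163,154),(459,154)],.14,s);print(P)
print(np.linalg.norm(P[1]-P[0]), np.degrees(np.arctan2(*(P[1]-P[0])[[1,0]])))
E
```

```text
[[ 0.46240334  0.00223294  0.14      ]
 [ 0.67711637 -0.01789752  0.14      ]]
0.21565463489913272 -5.356120574807872
```

View pics/w4c.png

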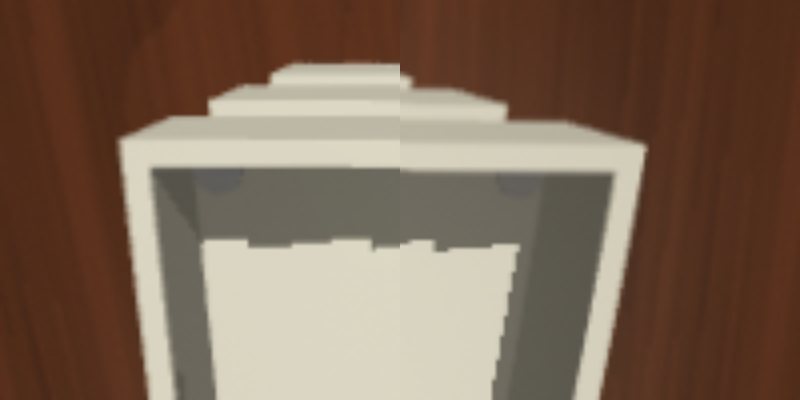

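```bash
python3 - <<'E'
from h import *
s=status.observe(); p=np.array(s["position"])
for dy in(-.004,0,.004):print(dy,proj("wrist",[p+[0,dy,.0345]],s), "front/back edge",proj("wrist",[p+[0,dy+.022,.0345],p+[0,dy-.022,.0345]],s)[:,1])
E
python3 goal.py 0.5564 -0.1453 0.215 -5.4
```

```text
-0.004 [[280.68433705 313.71840765]] front/back edge [269.16146243 353.1691882 ]
0 [[279.8390375  306.01679263]] front/back edge [260.45760385 346.34629244]
0.004 [[278.9752787  298.14244791]] front/back edge [251.55753034 339.37230292]
t 7.43 p [ 0.5409 -0.0531  0.2155] q [-18.1  21.8  77.    0.   81.2 -12.6] F [-0.12 -0.53 -2.08] T [ 0.009  0.029 -0.012] w 0.0432 jaw -5.49
tool shift cm [9.03 0.05 2.43] len 9.35 rows 2.28
turn deg [-0.   -0.09 -0.01]
```

jog_arm --rows '[{"hand":0.3,"dx":2,"dy":0,"dz":0.5,"ax":0,"ay":0,"az":0},{"hand":0.3,"dx":3,"dy":0,"dz":0.8,"ax":0,"ay":0,"az":0},{"hand":0.3,"dx":2.5,"dy":0,"dz":0.7,"ax":0,"ay":0,"az":0},{"hand":0.3,"dx":1.1,"dy":0,"dz":0.3,"ax":0,"ay":0,"az":0},{"hand":0.3,"dx":0.5,"dy":0,"dz":0.1,"ax":0,"ay":0,"az":0}]'

```text
time_s: 7.85
position: [0.5562, -0.1481, 0.2151]
tool_rot: [[-0.098, -0.0, 0.995], [-0.995, 0.0, -0.098], [-0.0, -1.0, -0.0]]
ft_force: [0.6, 0.6, -1.5]
grip_width: 0.0433
```

jog_arm --rows '[{"hand":0.3,"dx":0,"dy":0,"dz":0,"ax":0,"ay":0,"az":0},{"hand":0.3,"dx":0,"dy":0,"dz":0,"ax":0,"ay":0,"az":0},{"hand":0.3,"dx":0,"dy":0.8,"dz":0,"ax":0,"ay":0,"az":0},{"hand":0.3,"dx":0,"dy":0.8,"dz":0,"ax":0,"ay":0,"az":0},{"hand":0.3,"dx":0,"dy":0,"dz":0,"ax":0,"ay":0,"az":0}]'

```text
time_s: 8.27
position: [0.5552, -0.1461, 0.1973]
tool_rot: [[-0.096, -0.003, 0.995], [-0.995, 0.002, -0.096], [-0.001, -1.0, -0.003]]
ft_force: [-0.3, 0.4, -0.4]
grip_width: 0.0433
```

```bash
python3 goal.py 0.5563 -0.1463 0.156 -5.4; python3 - <<'E'
from h import *
for n in ("wrist","scene"):
  im=imaging.get_image(n)[:,:,::-1]; 
  if n=="scene": im=cv2.resize(im[110:260,130:310],None,fx=4,fy=4,interpolation=cv2.INTER_CUBIC)
  cv2.imwrite(f"pics/{n}5.png",im)
E
```

```text
t 8.27 p [ 0.5552 -0.1461  0.1973] q [-26.6  25.8  73.6   0.   80.8 -21. ] F [-0.32  0.37 -0.42] T [0.012 0.028 0.007] w 0.0433 jaw -5.52
tool shift cm [0.02 4.13 0.12] len 4.13 rows 1.01
turn deg [ 0.19 -0.12 -0.08]
```

View pics/wrist5.png

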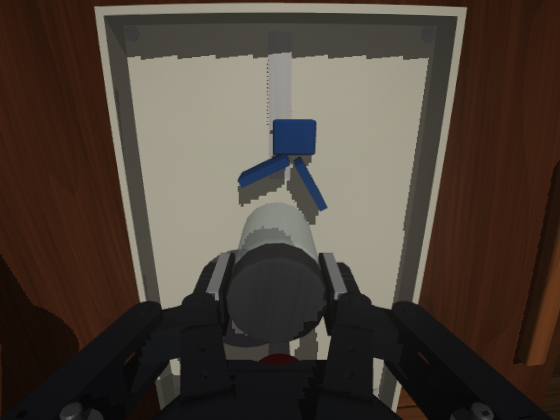

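View pics/scene5.png

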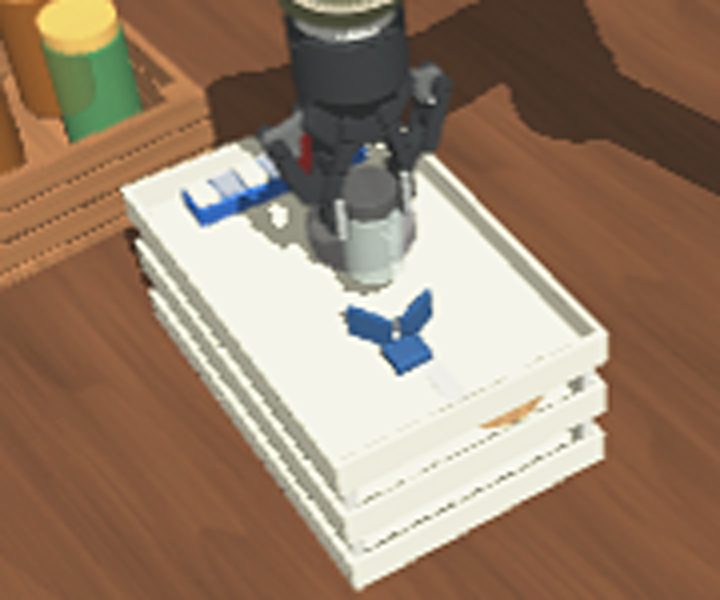

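The jar at (278,290) lines up with the floor groove near column 280, with the blue V at (285,165) ahead of it. The red ball shows under the gripper at (280,362). I'm lowering with force checks.

jog_arm --rows '[{"hand":0.3,"dx":0,"dy":1.0,"dz":0.1,"ax":0,"ay":0,"az":0},{"hand":0.3,"dx":0,"dy":1,"dz":0,"ax":0,"ay":0,"az":0},{"hand":0.3,"dx":0,"dy":0.7,"dz":0,"ax":0,"ay":0,"az":0},{"hand":0.3,"dx":0,"dy":0.2,"dz":0,"ax":0,"ay":0,"az":0},{"hand":0.3,"dx":0,"dy":0,"dz":0,"ax":0,"ay":0,"az":0}]'

```text
time_s: 8.78
position: [0.5567, -0.1473, 0.1694]
tool_rot: [[-0.097, -0.002, 0.995], [-0.995, 0.001, -0.097], [-0.001, -1.0, -0.002]]
ft_force: [0.7, -0.3, -1.5]
grip_width: 0.0431
```

jog_arm --rows '[{"hand":0.3,"dx":0,"dy":0,"dz":0,"ax":0,"ay":0,"az":0},{"hand":0.3,"dx":0,"dy":0.2,"dz":0,"ax":0,"ay":0,"az":0},{"hand":0.3,"dx":0,"dy":0.2,"dz":0,"ax":0,"ay":0,"az":0},{"hand":0.3,"dx":0,"dy":0.1,"dz":0,"ax":0,"ay":0,"az":0},{"hand":0.3,"dx":0,"dy":0,"dz":0,"ax":0,"ay":0,"az":0}]'

```text
time_s: 9.2
position: [0.5569, -0.1474, 0.1652]
tool_rot: [[-0.097, -0.0, 0.995], [-0.995, 0.0, -0.097], [-0.0, -1.0, -0.0]]
ft_force: [-0.7, 0.2, -1.4]
grip_width: 0.0431
```

```bash
python3 goal.py 0.5563 -0.1463 0.156 -5.4
```

```text
t 9.2 p [ 0.5569 -0.1474  0.1652] q [-26.6  27.5  76.3   0.   76.2 -21. ] F [-0.75  0.18 -1.39] T [ 0.002  0.062 -0.01 ] w 0.0431 jaw -5.58
tool shift cm [-0.1   0.92 -0.07] len 0.93 rows 0.23
turn deg [ 0.01 -0.18 -0.01]
```

jog_arm --rows '[{"hand":0.3,"dx":-0.1,"dy":0.3,"dz":0,"ax":0,"ay":0,"az":0},{"hand":0.3,"dx":0,"dy":0.3,"dz":0,"ax":0,"ay":0,"az":0},{"hand":0.3,"dx":0,"dy":0.15,"dz":0,"ax":0,"ay":0,"az":0},{"hand":0.3,"dx":0,"dy":0,"dz":0,"ax":0,"ay":0,"az":0},{"hand":0.3,"dx":0,"dy":0,"dz":0,"ax":0,"ay":0,"az":0}]'

```text
time_s: 9.62
position: [0.5571, -0.1464, 0.1578]
tool_rot: [[-0.097, -0.0, 0.995], [-0.995, 0.0, -0.097], [-0.0, -1.0, -0.0]]
ft_force: [0.6, -0.8, -1.9]
grip_width: 0.0433
```

jog_arm --rows '[{"hand":0.3,"dx":0,"dy":0.1,"dz":0,"ax":0,"ay":0,"az":0},{"hand":0.3,"dx":0,"dy":0,"dz":0,"ax":0,"ay":0,"az":0},{"hand":0.3,"dx":0,"dy":0,"dz":0,"ax":0,"ay":0,"az":0},{"hand":0.3,"dx":0,"dy":0,"dz":0,"ax":0,"ay":0,"az":0},{"hand":0.3,"dx":0,"dy":0,"dz":0,"ax":0,"ay":0,"az":0}]'

```text
time_s: 10.03
position: [0.5571, -0.1464, 0.1569]
tool_rot: [[-0.097, 0.0, 0.995], [-0.995, -0.0, -0.097], [0.0, -1.0, 0.0]]
ft_force: [0.0, -0.4, -1.2]
grip_width: 0.0435
```

jog_arm --rows '[{"hand":0.3,"dx":0,"dy":0.1,"dz":0,"ax":0,"ay":0,"az":0},{"hand":0.3,"dx":0,"dy":0,"dz":0,"ax":0,"ay":0,"az":0},{"hand":0.3,"dx":0,"dy":0,"dz":0,"ax":0,"ay":0,"az":0},{"hand":0.3,"dx":0,"dy":0,"dz":0,"ax":0,"ay":0,"az":0},{"hand":0.3,"dx":0,"dy":0,"dz":0,"ax":0,"ay":0,"az":0}]'

```text
time_s: 10.45
position: [0.5571, -0.1464, 0.1559]
tool_rot: [[-0.097, 0.0, 0.995], [-0.995, 0.0, -0.097], [-0.0, -1.0, 0.0]]
ft_force: [-0.3, 0.6, -1.1]
grip_width: 0.0434
```

jog_arm --rows '[{"hand":0.3,"dx":0,"dy":0.1,"dz":0,"ax":0,"ay":0,"az":0},{"hand":0.3,"dx":0,"dy":0,"dz":0,"ax":0,"ay":0,"az":0},{"hand":0.3,"dx":0,"dy":0,"dz":0,"ax":0,"ay":0,"az":0},{"hand":0.3,"dx":0,"dy":0,"dz":0,"ax":0,"ay":0,"az":0},{"hand":0.3,"dx":0,"dy":0,"dz":0,"ax":0,"ay":0,"az":0}]'

```text
time_s: 10.87
position: [0.5573, -0.1465, 0.1554]
tool_rot: [[-0.097, 0.001, 0.995], [-0.995, -0.0, -0.097], [0.0, -1.0, 0.001]]
ft_force: [-1.5, 0.6, 6.9]
grip_width: 0.0433
```

Contact with the floor came at z = 0.155, as expected, so I'm releasing.

jog_arm --rows '[{"hand":0.3,"dx":0,"dy":-0.05,"dz":0,"ax":0,"ay":0,"az":0},{"hand":0.3,"dx":0,"dy":0,"dz":0,"ax":0,"ay":0,"az":0},{"hand":0.7,"dx":0,"dy":0,"dz":0,"ax":0,"ay":0,"az":0},{"hand":0.8,"dx":0,"dy":0,"dz":0,"ax":0,"ay":0,"az":0},{"hand":0.8,"dx":0,"dy":0,"dz":0,"ax":0,"ay":0,"az":0}]'

```text
time_s: 11.28
position: [0.5571, -0.1464, 0.1551]
tool_rot: [[-0.097, -0.0, 0.995], [-0.995, 0.0, -0.097], [-0.0, -1.0, -0.0]]
ft_force: [0.3, 0.2, 0.4]
grip_width: 0.0686
```

jog_arm --rows '[{"hand":0.8,"dx":0,"dy":0,"dz":0,"ax":0,"ay":0,"az":0},{"hand":0.8,"dx":0,"dy":-1,"dz":0,"ax":0,"ay":0,"az":0},{"hand":0.8,"dx":0,"dy":-2,"dz":0,"ax":0,"ay":0,"az":0},{"hand":0.8,"dx":0,"dy":-3,"dz":0,"ax":0,"ay":0,"az":0},{"hand":1,"dx":0,"dy":-3,"dz":0,"ax":0,"ay":0,"az":0}]'

```text
time_s: 11.7
position: [0.5568, -0.1462, 0.2468]
tool_rot: [[-0.097, -0.001, 0.995], [-0.995, 0.0, -0.097], [-0.0, -1.0, -0.001]]
ft_force: [1.2, 0.2, -0.2]
grip_width: 0.0786
```

jog_arm --rows '[{"hand":1,"dx":-1,"dy":-3,"dz":0,"ax":0,"ay":0,"az":0},{"hand":1,"dx":-1,"dy":-1,"dz":0,"ax":0,"ay":0,"az":0},{"hand":1,"dx":0,"dy":0,"dz":0,"ax":0,"ay":0,"az":0},{"hand":1,"dx":0,"dy":0,"dz":0,"ax":0,"ay":0,"az":0},{"hand":1,"dx":0,"dy":0,"dz":0,"ax":0,"ay":0,"az":0}]'

```text
time_s: 12.12
position: [0.5586, -0.1265, 0.2838]
tool_rot: [[-0.097, -0.003, 0.995], [-0.995, 0.001, -0.097], [-0.001, -1.0, -0.003]]
ft_force: [-0.1, 0.4, -0.1]
grip_width: 0.0855
```

```bash
python3 goal.py 0.5497 -0.2155 0.30 -5.4; python3 - <<'E'
from h import *
for n in ("wrist","scene"):
  im=imaging.get_image(n)[:,:,::-1]; 
  if n=="scene": cv2.imwrite("pics/scene6full.png",im); im=cv2.resize(im[110:260,130:310],None,fx=4,fy=4,interpolation=cv2.INTER_CUBIC)
  cv2.imwrite(f"pics/{n}6.png",im)
E
```

```text
t 12.12 p [ 0.5586 -0.1265  0.2838] q [-24.6  22.5  64.6  -0.   93.1 -19. ] F [-0.13  0.35 -0.1 ] T [ 0.012  0.064 -0.017] w 0.0855 jaw -5.57
tool shift cm [ 8.94 -1.63 -0.02] len 9.09 rows 2.22
turn deg [ 0.16 -0.17 -0.04]
```

View pics/wrist6.png

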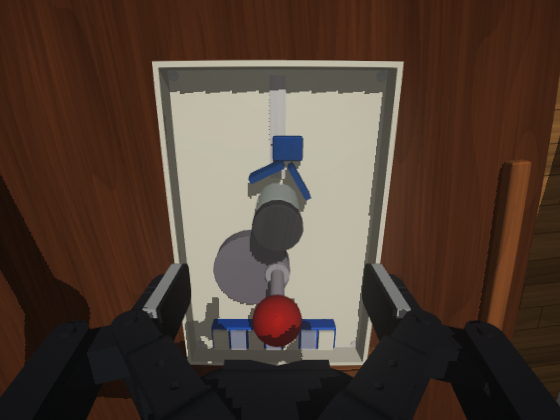

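View pics/scene6.png

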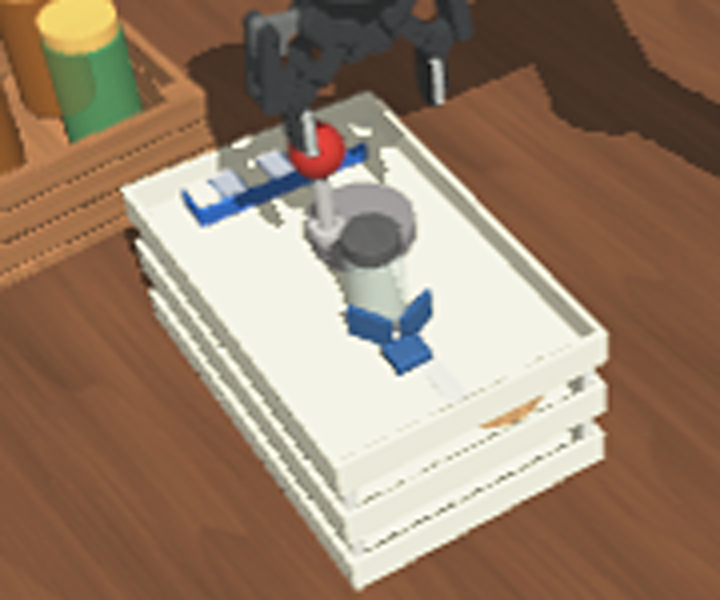

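The jar stands in the gap with its lid at (278,226). The ball is at (277,320), the disc at (250,267) and the V at (285,165). I'll measure the ball and lid from this view.

```bash
python3 - <<'E'
from h import *
s=status.observe(); im=cv2.imread("pics/wrist6.png"); b,g,r=[im[...,i].astype(int) for i in range(3)]
m=(r>90)&(g<60)&(b<60)&(r>2.5*g); k=np.zeros_like(m);k[285:355,240:315]=1
c=max(cv2.findContours((m&k).astype(np.uint8),0,cv2.CHAIN_APPROX_NONE)[0],key=len); e=cv2.minEnclosingCircle(c); f=cv2.fitEllipse(c); print(e,f)
print("ball",onz("wrist",[e[0],f[0]],.215,s))
lid=onz("wrist",[(277.5,226)],.19,s); print("lid",lid)
print("expected r", proj("wrist",[[.55,-.2155,.215],[.571,-.2175,.215]],s))
E
```

```text
((276.8839416503906, 319.0625), 23.47042465209961) ((276.5667724609375, 316.37255859375), (37.707096099853516, 46.70500946044922), 66.74171447753906)
ball [[ 0.54874819 -0.21706641  0.215     ]
 [ 0.54874918 -0.21427853  0.215     ]]
lid [[ 0.55647685 -0.1425934   0.19      ]]
expected r [[278.1798544  317.43785694]
 [303.1400999  317.38539474]]
```

jog_arm --rows '[{"hand":1,"dx":2,"dy":0,"dz":0,"ax":0,"ay":0,"az":0},{"hand":1,"dx":3,"dy":0,"dz":0,"ax":0,"ay":0,"az":0},{"hand":1,"dx":2.4,"dy":0,"dz":-0.1,"ax":0,"ay":0,"az":0},{"hand":1,"dx":1.1,"dy":0,"dz":0,"ax":0,"ay":0,"az":0},{"hand":1,"dx":0.5,"dy":0,"dz":0,"ax":0,"ay":0,"az":0}]'

```text
time_s: 12.63
position: [0.5489, -0.2177, 0.2842]
tool_rot: [[-0.099, -0.002, 0.995], [-0.995, 0.001, -0.099], [-0.001, -1.0, -0.002]]
ft_force: [-0.6, -0.4, -0.1]
grip_width: 0.0854
```

jog_arm --rows '[{"hand":1,"dx":0,"dy":0,"dz":0,"ax":0,"ay":0,"az":0},{"hand":1,"dx":0,"dy":0,"dz":0,"ax":0,"ay":0,"az":0},{"hand":1,"dx":0,"dy":0,"dz":0,"ax":0,"ay":0,"az":0},{"hand":1,"dx":0,"dy":0,"dz":0,"ax":0,"ay":0,"az":0},{"hand":1,"dx":0,"dy":0,"dz":0,"ax":0,"ay":0,"az":0}]'

```text
time_s: 13.05
position: [0.5495, -0.2152, 0.2855]
tool_rot: [[-0.096, 0.0, 0.995], [-0.995, -0.0, -0.096], [0.0, -1.0, 0.0]]
ft_force: [-0.4, -0.7, -0.6]
grip_width: 0.0853
```

```bash
python3 goal.py 0.5492 -0.216 0.195 -5.4; python3 - <<'E'
from h import *
s=status.observe()
im=imaging.get_image("wrist")[:,:,::-1]; cv2.imwrite(f"pics/wrist7.png",im)
print(proj("wrist",[[.5492,-.216,.215],[.5557,-.1435,.19]],s))
E
```

```text
t 13.05 p [ 0.5495 -0.2152  0.2855] q [-32.9  24.3  61.5   0.   94.2 -27.4] F [-0.39 -0.72 -0.56] T [ 0.049  0.019 -0.025] w 0.0853 jaw -5.51
tool shift cm [ 0.09  9.05 -0.02] len 9.05 rows 2.21
turn deg [-0.01 -0.11  0.  ]
[[277.8595711  219.07846992]
 [277.20464423 117.41666411]]
```

View pics/wrist7.png

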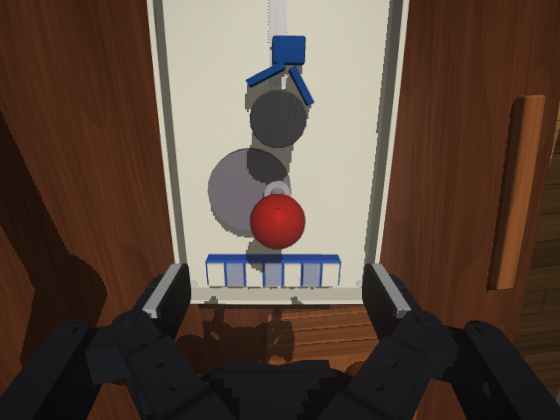

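The ball is at (278,221) and I predicted (278,219), about 1.5 mm further toward −y. I'm adding a small shift and descending over it.

jog_arm --rows '[{"hand":1,"dx":0.13,"dy":2,"dz":0,"ax":0,"ay":0,"az":0},{"hand":1,"dx":0,"dy":2.8,"dz":0,"ax":0,"ay":0,"az":0},{"hand":1,"dx":0,"dy":2.5,"dz":0,"ax":0,"ay":0,"az":0},{"hand":1,"dx":0,"dy":1.2,"dz":0,"ax":0,"ay":0,"az":0},{"hand":1,"dx":0,"dy":0.5,"dz":0,"ax":0,"ay":0,"az":0}]'

```text
time_s: 13.52
position: [0.5486, -0.2165, 0.1932]
tool_rot: [[-0.097, -0.003, 0.995], [-0.995, 0.002, -0.097], [-0.002, -1.0, -0.003]]
ft_force: [-0.2, 0.8, 1.0]
grip_width: 0.0856
```

jog_arm --rows '[{"hand":1,"dx":0,"dy":0,"dz":0,"ax":0,"ay":0,"az":0},{"hand":0.7,"dx":0,"dy":0,"dz":0,"ax":0,"ay":0,"az":0},{"hand":0.7,"dx":0,"dy":0,"dz":0,"ax":0,"ay":0,"az":0},{"hand":0.7,"dx":0,"dy":0,"dz":0,"ax":0,"ay":0,"az":0},{"hand":0.7,"dx":0,"dy":0,"dz":0,"ax":0,"ay":0,"az":0}]'

```text
time_s: 13.93
position: [0.5494, -0.2174, 0.1962]
tool_rot: [[-0.097, 0.001, 0.995], [-0.995, -0.001, -0.097], [0.001, -1.0, 0.001]]
ft_force: [0.1, 0.3, -0.5]
grip_width: 0.0596
```

```bash
python3 goal.py 0.549 -0.2165 0.195 -5.4; python3 - <<'E'
from h import *
im=imaging.get_image("scene")[:,:,::-1]; im=cv2.resize(im[70:220,130:310],None,fx=4,fy=4,interpolation=cv2.INTER_CUBIC)
cv2.imwrite(f"pics/scene8.png",im)
im=imaging.get_image("wrist")[:,:,::-1];cv2.imwrite(f"pics/wrist8.png",im)
E
```

```text
t 13.93 p [ 0.5494 -0.2174  0.1962] q [-33.1  27.4  71.1   0.   81.5 -27.5] F [ 0.12  0.27 -0.54] T [ 0.034 -0.06   0.045] w 0.0596 jaw -5.57
tool shift cm [-0.08  0.12 -0.05] len 0.15 rows 0.04
turn deg [-0.08 -0.17  0.04]
```

View pics/scene8.png

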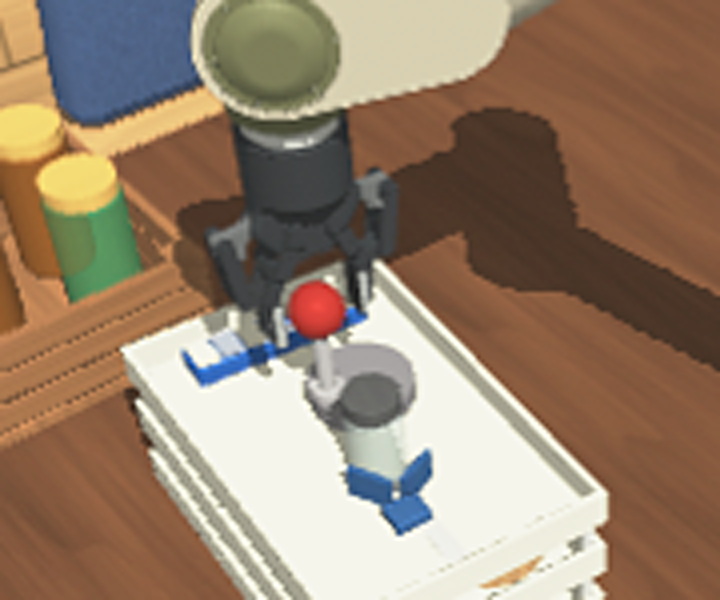

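View pics/wrist8.png

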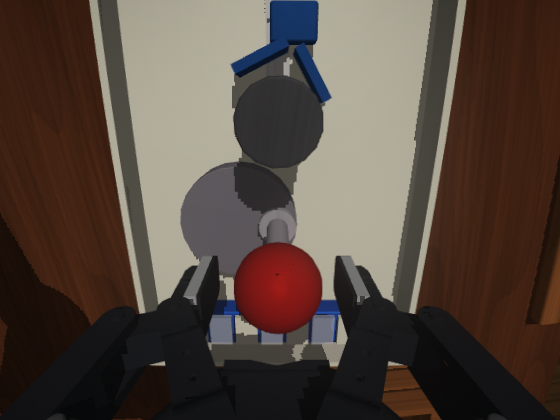

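```bash
python3 - <<'E'
from h import *
s=status.observe()
for y in(-.2145,-.216,-.2175):print(y,proj("wrist",[[.549,y,.215],[.549,y,.236],[.549,y,.138]],s).round(1).tolist())
im=cv2.imread("pics/wrist8.png"); b,g,r=[im[...,i].astype(int) for i in range(3)]
m=(r>80)&(g<60)&(b<60)&(r>2.5*g); k=np.zeros_like(m);k[235:345,230:325]=1
c=max(cv2.findContours((m&k).astype(np.uint8),0,cv2.CHAIN_APPROX_NONE)[0],key=len); e=cv2.minEnclosingCircle(c);print(e)
th=np.radians(np.arange(0,360,5))
o,_=ray("wrist",[(0,0)],s)
# silhouette of sphere for y
for y in(-.2145,-.216,-.2175):
  C=np.array([.549,y,.215]);v=C-o;d=np.linalg.norm(v);v/=d;sa=.021/d;cc=C-v*.021*sa;rr=.021*np.sqrt(1-sa*sa)
  u=np.cross(v,[0,0,1]);u/=np.linalg.norm(u);w=np.cross(v,u)
  P=cc+rr*(np.cos(th)[:,None]*u+np.sin(th)[:,None]*w); q=proj("wrist",P,s); print(y,q.min(0),q.max(0))
print((c.reshape(-1,2).min(0),c.reshape(-1,2).max(0)))
E
```

```text
-0.2145 [[278.3, 280.6], [278.7, 309.1], [277.4, 220.7]]
-0.216 [[278.6, 283.3], [279.0, 312.1], [277.6, 222.6]]
-0.2175 [[278.9, 286.0], [279.4, 315.1], [277.8, 224.6]]
((278.62664794921875, 286.7554931640625), 44.3082160949707)
-0.2145 [233.23287259 235.77972485] [323.39662904 328.20936586]
-0.216 [233.70094211 238.63946798] [323.54361185 330.89316361]
-0.2175 [234.16592755 241.47595225] [323.68875977 333.55808107]
(array([237, 243], dtype=int32), array([321, 331], dtype=int32))
```

The ball's centre is at y ≈ −0.217, right under the TCP. I'm gripping it now.

jog_arm --rows '[{"hand":0.7,"dx":0,"dy":0.1,"dz":0,"ax":0,"ay":0,"az":0},{"hand":0.2,"dx":0,"dy":0,"dz":0,"ax":0,"ay":0,"az":0},{"hand":0.2,"dx":0,"dy":0,"dz":0,"ax":0,"ay":0,"az":0},{"hand":0.2,"dx":0,"dy":0,"dz":0,"ax":0,"ay":0,"az":0},{"hand":0.2,"dx":0,"dy":0,"dz":0,"ax":0,"ay":0,"az":0}]' --newtons 70

```text
time_s: 14.45
position: [0.55, -0.2174, 0.1949]
tool_rot: [[-0.097, 0.002, 0.995], [-0.995, -0.001, -0.097], [0.0, -1.0, 0.002]]
ft_force: [5.0, 0.3, 2.8]
grip_width: 0.0391
```

```bash
cat > tq.py <<'E'
from h import *
for i in range(3):
    s=status.observe(); R=np.array(s["tool_rot"])
    print("t",round(s["time_s"],2),"p",np.round(s["position"],4),"jaw",np.degrees(np.arctan2(R[1,2],R[0,2])).round(2),"q6",round(s["q"][5],2),"F",np.round(s["ft_force"],1),"T",np.round(s["wrist_torque"],3),"eff",np.round(s["joint_efforts"],3)[3:],"w",round(s["grip_width"],4))
    break
E
python3 tq.py
```

```text
t 14.45 p [ 0.55   -0.2174  0.1949] jaw -5.57 q6 -27.48 F [5.  0.3 2.8] T [ 0.065 -0.752  0.021] eff [-7.440e-01  1.007e+00 -1.000e-03] w 0.0391
```

jog_arm --rows '[{"hand":0.2,"dx":0,"dy":0,"dz":0.1,"ax":0,"ay":0,"az":0},{"hand":0.2,"dx":0,"dy":0,"dz":0,"ax":0,"ay":0,"az":0},{"hand":0.2,"dx":0,"dy":0,"dz":0,"ax":0,"ay":0,"az":0},{"hand":0.2,"dx":0,"dy":0,"dz":0,"ax":0,"ay":0,"az":0},{"hand":0.2,"dx":0,"dy":0,"dz":0,"ax":0,"ay":0,"az":0}]'

```text
time_s: 14.87
position: [0.55, -0.2174, 0.1948]
tool_rot: [[-0.097, -0.0, 0.995], [-0.995, -0.0, -0.097], [0.0, -1.0, -0.0]]
ft_force: [0.7, 0.1, 5.7]
grip_width: 0.0393
```

```bash
python3 tq.py; python3 - <<'E'
from h import *
im=imaging.get_image("wrist")[:,:,::-1];cv2.imwrite(f"pics/wrist9.png",im)
E
```

```text
t 14.87 p [ 0.55   -0.2174  0.1948] jaw -5.57 q6 -27.44 F [0.7 0.1 5.7] T [0.148 0.075 0.054] eff [-0.172 -0.097  0.023] w 0.0393
```

View pics/wrist9.png

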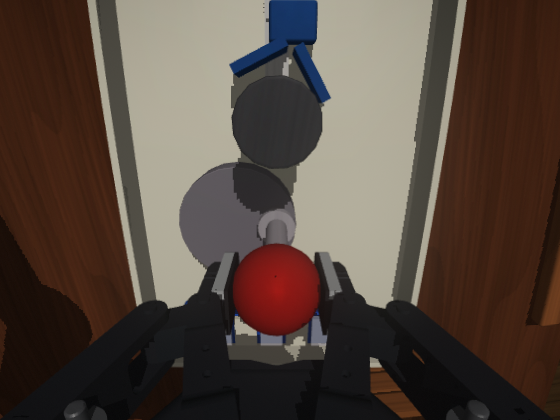

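The pads hold the ball at its widest part, at (277,289), and the jar and disc haven't moved. I'm turning clockwise (+ay) now.

jog_arm --rows '[{"hand":0.2,"dx":0,"dy":0,"dz":0,"ax":0,"ay":1,"az":0},{"hand":0.2,"dx":0,"dy":0,"dz":0,"ax":0,"ay":2,"az":0},{"hand":0.2,"dx":0,"dy":0,"dz":0,"ax":0,"ay":2,"az":0},{"hand":0.2,"dx":0,"dy":0,"dz":0,"ax":0,"ay":2,"az":0},{"hand":0.2,"dx":0,"dy":0,"dz":0,"ax":0,"ay":2,"az":0}]'

```text
time_s: 15.33
position: [0.55, -0.2174, 0.1948]
tool_rot: [[-0.253, -0.0, 0.967], [-0.967, -0.0, -0.253], [0.0, -1.0, -0.0]]
ft_force: [0.6, 0.7, 5.5]
grip_width: 0.0392
```

```bash
python3 tq.py
```

```text
t 15.33 p [ 0.55   -0.2174  0.1948] jaw -14.65 q6 -18.36 F [0.6 0.7 5.5] T [ 0.084 -0.09   0.243] eff [-0.114 -0.064 -0.298] w 0.0392
```

jog_arm --rows '[{"hand":0.2,"dx":0,"dy":0,"dz":0,"ax":0,"ay":2,"az":0},{"hand":0.2,"dx":0,"dy":0,"dz":0,"ax":0,"ay":2,"az":0},{"hand":0.2,"dx":0,"dy":0,"dz":0,"ax":0,"ay":2,"az":0},{"hand":0.2,"dx":0,"dy":0,"dz":0,"ax":0,"ay":2,"az":0},{"hand":0.2,"dx":0,"dy":0,"dz":0,"ax":0,"ay":2,"az":0}]'

```text
time_s: 15.75
position: [0.55, -0.2174, 0.1948]
tool_rot: [[-0.417, -0.0, 0.909], [-0.909, -0.0, -0.417], [0.0, -1.0, 0.0]]
ft_force: [-0.1, 1.5, 5.1]
grip_width: 0.0396
```

```bash
python3 tq.py;python3 - <<'E'
from h import *
im=imaging.get_image("wrist")[:,:,::-1];cv2.imwrite(f"pics/wrist10.png",im)
E
```

```text
t 15.75 p [ 0.55   -0.2174  0.1948] jaw -24.65 q6 -8.36 F [-0.1  1.5  5.1] T [ 0.134 -0.012  0.316] eff [-0.112 -0.06  -0.297] w 0.0396
```

View pics/wrist10.png

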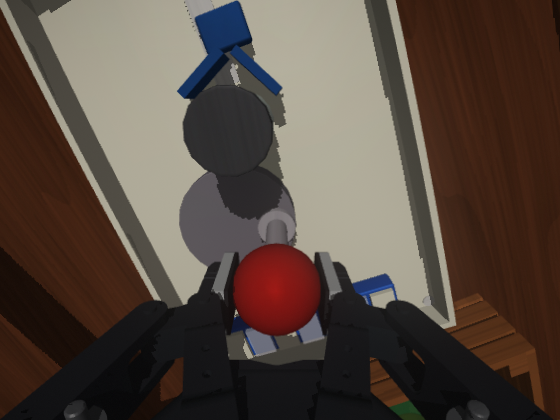

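jog_arm --rows '[{"hand":0.2,"dx":0,"dy":0,"dz":0,"ax":0,"ay":2,"az":0},{"hand":0.2,"dx":0,"dy":0,"dz":0,"ax":0,"ay":2,"az":0},{"hand":0.2,"dx":0,"dy":0,"dz":0,"ax":0,"ay":1,"az":0},{"hand":0.2,"dx":0,"dy":0,"dz":0,"ax":0,"ay":1,"az":0},{"hand":0.2,"dx":0,"dy":0,"dz":0,"ax":0,"ay":1,"az":0}]'

```text
time_s: 16.22
position: [0.55, -0.2174, 0.1948]
tool_rot: [[-0.524, -0.0, 0.852], [-0.852, -0.0, -0.524], [0.0, -1.0, 0.0]]
ft_force: [-0.6, 0.3, 5.9]
grip_width: 0.0396
```

```bash
python3 tq.py
```

```text
t 16.22 p [ 0.55   -0.2174  0.1948] jaw -31.6 q6 -1.41 F [-0.6  0.3  5.9] T [ 0.122 -0.066  0.228] eff [-0.113 -0.05  -0.021] w 0.0396
```

jog_arm --rows '[{"hand":0.2,"dx":0,"dy":0,"dz":0,"ax":0,"ay":1,"az":0},{"hand":0.2,"dx":0,"dy":0,"dz":0,"ax":0,"ay":1,"az":0},{"hand":0.2,"dx":0,"dy":0,"dz":0,"ax":0,"ay":1,"az":0},{"hand":0.2,"dx":0,"dy":0,"dz":0,"ax":0,"ay":1,"az":0},{"hand":0.2,"dx":0,"dy":0,"dz":0,"ax":0,"ay":1,"az":0}]'

```text
time_s: 16.63
position: [0.55, -0.2174, 0.1948]
tool_rot: [[-0.596, -0.0, 0.803], [-0.803, -0.0, -0.596], [0.0, -1.0, 0.0]]
ft_force: [0.3, 0.8, 5.2]
grip_width: 0.0393
```

```bash
python3 tq.py
```

```text
t 16.63 p [ 0.55   -0.2174  0.1948] jaw -36.6 q6 3.59 F [0.3 0.8 5.2] T [ 0.074 -0.008  0.308] eff [-0.108 -0.047 -0.01 ] w 0.0393
```

jog_arm --rows '[{"hand":0.2,"dx":0,"dy":0,"dz":0,"ax":0,"ay":0,"az":0},{"hand":0.2,"dx":0,"dy":0,"dz":0,"ax":0,"ay":0.5,"az":0},{"hand":0.2,"dx":0,"dy":0,"dz":0,"ax":0,"ay":0.5,"az":0},{"hand":0.2,"dx":0,"dy":0,"dz":0,"ax":0,"ay":0.5,"az":0},{"hand":0.2,"dx":0,"dy":0,"dz":0,"ax":0,"ay":0.5,"az":0}]'

```text
time_s: 17.05
position: [0.55, -0.2174, 0.1948]
tool_rot: [[-0.624, -0.0, 0.782], [-0.782, -0.0, -0.624], [0.0, -1.0, 0.0]]
ft_force: [-0.1, 1.1, 5.1]
grip_width: 0.0393
```

```bash
python3 tq.py;python3 - <<'E'
from h import *
im=imaging.get_image("wrist")[:,:,::-1];cv2.imwrite(f"pics/wrist11.png",im)
E
```

```text
t 17.05 p [ 0.55   -0.2174  0.1948] jaw -38.58 q6 5.57 F [-0.1  1.1  5.1] T [ 0.082 -0.024  0.247] eff [-0.106 -0.039  0.127] w 0.0393
```

View pics/wrist11.png

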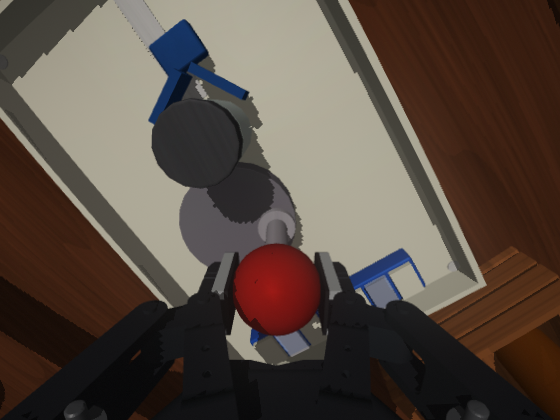

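The wrist view shows the disc touching or nearly touching the jar at (200,142), which is still just short of the V. The ball has not slipped, and free torque is about 0.26 N m. I'll go on in smaller steps and average the torque.

```bash
cat > avg.py <<'E'
import sys
from h import *
n=int(sys.argv[1]) if len(sys.argv)>1 else 6
T=[];E=[];F=[]
for i in range(n):
    im=imaging.get_image("wrist"); s=status.observe(); T.append(s["wrist_torque"][2]);E.append(s["joint_efforts"][5]);F.append(s["ft_force"])
R=np.array(s["tool_rot"])
print("t",round(s["time_s"],2),"turned",(-5.57-np.degrees(np.arctan2(R[1,2],R[0,2]))).round(2),"Tz %.3f +- %.3f"%(np.mean(T),np.std(T)/n**.5),"eff",np.round(E,3)[[0,-1]],"F",np.mean(F,0).round(1),"w",round(s["grip_width"],4))
if len(sys.argv)>2: cv2.imwrite(f"pics/{sys.argv[2]}.png",im[:,:,::-1])
E
python3 avg.py 6
```

```text
t 17.4 turned 33.0 Tz 0.073 +- 0.011 eff [0.158 0.08 ] F [-0.   0.8  5.3] w 0.0393
```

jog_arm --rows '[{"hand":0.2,"dx":0,"dy":0,"dz":0,"ax":0,"ay":0.5,"az":0},{"hand":0.2,"dx":0,"dy":0,"dz":0,"ax":0,"ay":0.5,"az":0},{"hand":0.2,"dx":0,"dy":0,"dz":0,"ax":0,"ay":0.5,"az":0},{"hand":0.2,"dx":0,"dy":0,"dz":0,"ax":0,"ay":0.5,"az":0},{"hand":0.2,"dx":0,"dy":0,"dz":0,"ax":0,"ay":0.5,"az":0}]'

```text
time_s: 17.82
position: [0.5501, -0.2174, 0.1948]
tool_rot: [[-0.657, -0.0, 0.754], [-0.754, -0.0, -0.657], [0.0, -1.0, 0.0]]
ft_force: [0.5, 0.8, 4.4]
grip_width: 0.0393
```

```bash
python3 avg.py 4
```

```text
t 18.02 turned 35.5 Tz 0.086 +- 0.016 eff [0.174 0.083] F [0.  0.6 4.9] w 0.0393
```

jog_arm --rows '[{"hand":0.2,"dx":0,"dy":0,"dz":0,"ax":0,"ay":0.5,"az":0},{"hand":0.2,"dx":0,"dy":0,"dz":0,"ax":0,"ay":0.5,"az":0},{"hand":0.2,"dx":0,"dy":0,"dz":0,"ax":0,"ay":0.5,"az":0},{"hand":0.2,"dx":0,"dy":0,"dz":0,"ax":0,"ay":0.5,"az":0},{"hand":0.2,"dx":0,"dy":0,"dz":0,"ax":0,"ay":0.5,"az":0}]'

```text
time_s: 18.43
position: [0.55, -0.2174, 0.1948]
tool_rot: [[-0.689, -0.0, 0.724], [-0.724, -0.0, -0.689], [0.0, -1.0, 0.0]]
ft_force: [0.1, 0.4, 5.7]
grip_width: 0.0393
```

```bash
python3 avg.py 4 wrist12
```

```text
t 18.63 turned 38.0 Tz 0.098 +- 0.019 eff [0.174 0.083] F [0.4 0.7 5.2] w 0.0391
```

View pics/wrist12.png

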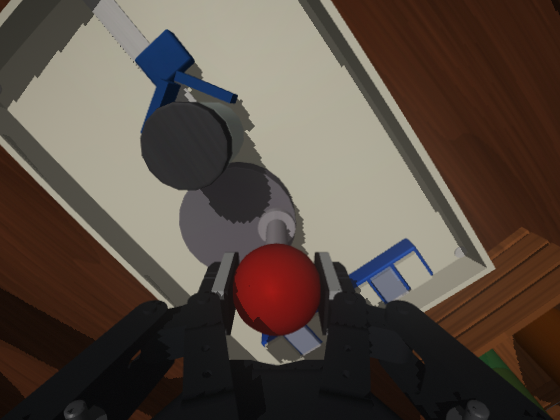

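```bash
sed -i 's/^T=\[\];E=\[\];F=\[\]/s0=status.observe();print("end-of-move eff %.3f Tz %.3f"%(s0["joint_efforts"][5],s0["wrist_torque"][2]));T=[];E=[];F=[]/; s/\[\[0,-1\]\]//' avg.py
```

jog_arm --rows '[{"hand":0.2,"dx":0,"dy":0,"dz":0,"ax":0,"ay":0.5,"az":0},{"hand":0.2,"dx":0,"dy":0,"dz":0,"ax":0,"ay":0.5,"az":0},{"hand":0.2,"dx":0,"dy":0,"dz":0,"ax":0,"ay":0.5,"az":0},{"hand":0.2,"dx":0,"dy":0,"dz":0,"ax":0,"ay":0.5,"az":0},{"hand":0.2,"dx":0,"dy":0,"dz":0,"ax":0,"ay":0.5,"az":0}]'

```text
time_s: 19.05
position: [0.55, -0.2174, 0.1948]
tool_rot: [[-0.72, -0.0, 0.694], [-0.694, -0.0, -0.72], [0.0, -1.0, 0.0]]
ft_force: [-0.4, 0.9, 4.9]
grip_width: 0.0392
```

```bash
python3 avg.py 4
```

```text
end-of-move eff 0.127 Tz 0.273
t 19.25 turned 40.5 Tz 0.082 +- 0.026 eff [0.174 0.158 0.099 0.083] F [0.8 0.9 4.6] w 0.0393
```

jog_arm --rows '[{"hand":0.2,"dx":0,"dy":0,"dz":0,"ax":0,"ay":0.5,"az":0},{"hand":0.2,"dx":0,"dy":0,"dz":0,"ax":0,"ay":0.5,"az":0},{"hand":0.2,"dx":0,"dy":0,"dz":0,"ax":0,"ay":0.5,"az":0},{"hand":0.2,"dx":0,"dy":0,"dz":0,"ax":0,"ay":0.5,"az":0},{"hand":0.2,"dx":0,"dy":0,"dz":0,"ax":0,"ay":0.5,"az":0}]'

```text
time_s: 19.67
position: [0.5501, -0.2174, 0.1948]
tool_rot: [[-0.75, -0.0, 0.662], [-0.662, -0.0, -0.75], [0.0, -1.0, 0.0]]
ft_force: [-0.2, 0.8, 4.8]
grip_width: 0.0389
```

```bash
python3 avg.py 4
```

```text
end-of-move eff 0.127 Tz 0.248
t 19.87 turned 43.0 Tz 0.096 +- 0.034 eff [0.174 0.158 0.099 0.083] F [0.  0.9 5.4] w 0.0393
```

jog_arm --rows '[{"hand":0.2,"dx":0,"dy":0,"dz":0,"ax":0,"ay":0.5,"az":0},{"hand":0.2,"dx":0,"dy":0,"dz":0,"ax":0,"ay":0.5,"az":0},{"hand":0.2,"dx":0,"dy":0,"dz":0,"ax":0,"ay":0.5,"az":0},{"hand":0.2,"dx":0,"dy":0,"dz":0,"ax":0,"ay":0.5,"az":0},{"hand":0.2,"dx":0,"dy":0,"dz":0,"ax":0,"ay":0.5,"az":0}]'

```text
time_s: 20.28
position: [0.5501, -0.2174, 0.1948]
tool_rot: [[-0.778, -0.0, 0.628], [-0.628, -0.0, -0.778], [0.0, -1.0, 0.0]]
ft_force: [0.5, 0.1, 5.5]
grip_width: 0.0391
```

```bash
python3 avg.py 2 wrist13
```

```text
end-of-move eff 0.126 Tz 0.318
t 20.38 turned 45.51 Tz 0.150 +- 0.004 eff [0.174 0.158] F [0.1 0.5 5.7] w 0.0392
```

View pics/wrist13.png

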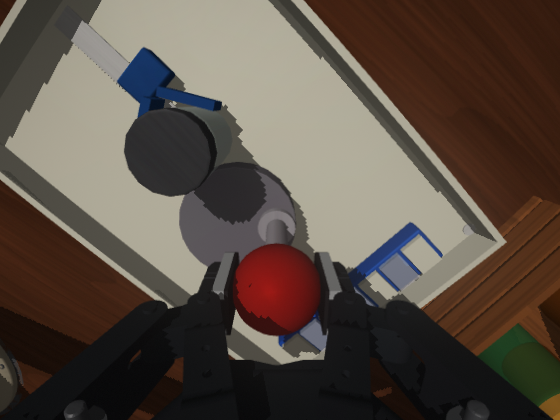

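jog_arm --rows '[{"hand":0.2,"dx":0,"dy":0,"dz":0,"ax":0,"ay":0,"az":0},{"hand":0.2,"dx":0,"dy":0,"dz":0,"ax":0,"ay":0.5,"az":0},{"hand":0.2,"dx":0,"dy":0,"dz":0,"ax":0,"ay":0.5,"az":0},{"hand":0.2,"dx":0,"dy":0,"dz":0,"ax":0,"ay":0.5,"az":0},{"hand":0.2,"dx":0,"dy":0,"dz":0,"ax":0,"ay":0.5,"az":0}]'

```text
time_s: 20.8
position: [0.5501, -0.2174, 0.1948]
tool_rot: [[-0.799, -0.0, 0.601], [-0.601, -0.0, -0.799], [0.0, -1.0, 0.0]]
ft_force: [1.0, 1.0, 5.1]
grip_width: 0.0395
```

```bash
python3 avg.py 2
```

```text
end-of-move eff 0.153 Tz 0.316
t 20.9 turned 47.51 Tz 0.138 +- 0.001 eff [0.198 0.184] F [-0.1  0.7  4.9] w 0.0393
```

jog_arm --rows '[{"hand":0.2,"dx":0,"dy":0,"dz":0,"ax":0,"ay":0,"az":0},{"hand":0.2,"dx":0,"dy":0,"dz":0,"ax":0,"ay":0,"az":0},{"hand":0.2,"dx":0,"dy":0,"dz":0,"ax":0,"ay":0.5,"az":0},{"hand":0.2,"dx":0,"dy":0,"dz":0,"ax":0,"ay":0.5,"az":0},{"hand":0.2,"dx":0,"dy":0,"dz":0,"ax":0,"ay":0.5,"az":0}]'

```text
time_s: 21.32
position: [0.5501, -0.2174, 0.1948]
tool_rot: [[-0.815, -0.0, 0.58], [-0.58, -0.0, -0.815], [0.0, -1.0, 0.0]]
ft_force: [-0.0, 1.0, 6.1]
grip_width: 0.039
```

```bash
python3 avg.py 2
```

```text
end-of-move eff 0.149 Tz 0.261
t 21.42 turned 49.01 Tz 0.137 +- 0.020 eff [0.196 0.182] F [ 0.4 -0.1  4.9] w 0.0393
```

jog_arm --rows '[{"hand":0.2,"dx":0,"dy":0,"dz":0,"ax":0,"ay":0,"az":0},{"hand":0.2,"dx":0,"dy":0,"dz":0,"ax":0,"ay":0,"az":0},{"hand":0.2,"dx":0,"dy":0,"dz":0,"ax":0,"ay":0.5,"az":0},{"hand":0.2,"dx":0,"dy":0,"dz":0,"ax":0,"ay":0.5,"az":0},{"hand":0.2,"dx":0,"dy":0,"dz":0,"ax":0,"ay":0.5,"az":0}]'

```text
time_s: 21.83
position: [0.55, -0.2174, 0.1948]
tool_rot: [[-0.83, -0.0, 0.558], [-0.558, -0.0, -0.83], [0.0, -1.0, 0.0]]
ft_force: [0.1, -0.1, 5.5]
grip_width: 0.0394
```

```bash
python3 avg.py 2
```

```text
end-of-move eff 0.147 Tz 0.318
t 21.93 turned 50.51 Tz 0.157 +- 0.031 eff [0.195 0.18 ] F [ 0.3 -0.1  4.9] w 0.0394
```

jog_arm --rows '[{"hand":0.2,"dx":0,"dy":0,"dz":0,"ax":0,"ay":0,"az":0},{"hand":0.2,"dx":0,"dy":0,"dz":0,"ax":0,"ay":0,"az":0},{"hand":0.2,"dx":0,"dy":0,"dz":0,"ax":0,"ay":0.5,"az":0},{"hand":0.2,"dx":0,"dy":0,"dz":0,"ax":0,"ay":0.5,"az":0},{"hand":0.2,"dx":0,"dy":0,"dz":0,"ax":0,"ay":0.5,"az":0}]'

```text
time_s: 22.35
position: [0.55, -0.2174, 0.1948]
tool_rot: [[-0.844, -0.0, 0.536], [-0.536, -0.0, -0.844], [0.0, -1.0, 0.0]]
ft_force: [0.3, 1.2, 5.5]
grip_width: 0.0392
```

```bash
python3 avg.py 2 wrist14
```

```text
end-of-move eff 0.145 Tz 0.272
t 22.45 turned 52.01 Tz 0.114 +- 0.055 eff [0.193 0.178] F [0.4 0.4 5.2] w 0.0392
```

View pics/wrist14.png

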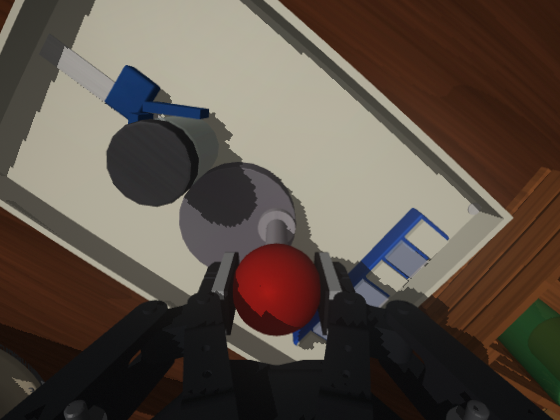

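The jar, at (152,162), is being pushed along and has nearly reached the V's arms. The torque is still flat, so I'm continuing.

jog_arm --rows '[{"hand":0.2,"dx":0,"dy":0,"dz":0,"ax":0,"ay":0,"az":0},{"hand":0.2,"dx":0,"dy":0,"dz":0,"ax":0,"ay":0,"az":0},{"hand":0.2,"dx":0,"dy":0,"dz":0,"ax":0,"ay":0.5,"az":0},{"hand":0.2,"dx":0,"dy":0,"dz":0,"ax":0,"ay":0.5,"az":0},{"hand":0.2,"dx":0,"dy":0,"dz":0,"ax":0,"ay":0.5,"az":0}]'

```text
time_s: 22.87
position: [0.5501, -0.2174, 0.1948]
tool_rot: [[-0.858, -0.0, 0.514], [-0.514, -0.0, -0.858], [0.0, -1.0, 0.0]]
ft_force: [-0.5, 0.3, 4.6]
grip_width: 0.0393
```

```bash
python3 avg.py 2
```

```text
end-of-move eff 0.143 Tz 0.267
t 22.97 turned 53.51 Tz 0.105 +- 0.033 eff [0.191 0.176] F [0.5 0.2 5.2] w 0.0396
```

jog_arm --rows '[{"hand":0.2,"dx":0,"dy":0,"dz":0,"ax":0,"ay":0,"az":0},{"hand":0.2,"dx":0,"dy":0,"dz":0,"ax":0,"ay":0,"az":0},{"hand":0.2,"dx":0,"dy":0,"dz":0,"ax":0,"ay":0.5,"az":0},{"hand":0.2,"dx":0,"dy":0,"dz":0,"ax":0,"ay":0.5,"az":0},{"hand":0.2,"dx":0,"dy":0,"dz":0,"ax":0,"ay":0.5,"az":0}]'

```text
time_s: 23.38
position: [0.5501, -0.2174, 0.1948]
tool_rot: [[-0.871, -0.0, 0.491], [-0.491, -0.0, -0.871], [0.0, -1.0, 0.0]]
ft_force: [0.1, 0.3, 4.5]
grip_width: 0.0393
```

```bash
python3 avg.py 2
```

```text
end-of-move eff 0.142 Tz 0.263
t 23.48 turned 55.01 Tz 0.118 +- 0.012 eff [0.19  0.174] F [0.7 0.8 5.4] w 0.0397
```

jog_arm --rows '[{"hand":0.2,"dx":0,"dy":0,"dz":0,"ax":0,"ay":0,"az":0},{"hand":0.2,"dx":0,"dy":0,"dz":0,"ax":0,"ay":0,"az":0},{"hand":0.2,"dx":0,"dy":0,"dz":0,"ax":0,"ay":0.5,"az":0},{"hand":0.2,"dx":0,"dy":0,"dz":0,"ax":0,"ay":0.5,"az":0},{"hand":0.2,"dx":0,"dy":0,"dz":0,"ax":0,"ay":0.5,"az":0}]'

```text
time_s: 23.9
position: [0.5501, -0.2174, 0.1948]
tool_rot: [[-0.884, -0.0, 0.468], [-0.468, -0.0, -0.884], [0.0, -1.0, 0.0]]
ft_force: [-0.2, 1.0, 5.6]
grip_width: 0.0391
```

```bash
python3 avg.py 2 wrist15
```

```text
end-of-move eff 0.140 Tz 0.261
t 24.0 turned 56.51 Tz 0.127 +- 0.025 eff [0.188 0.173] F [0.2 0.9 4.1] w 0.0394
```

View pics/wrist15.png

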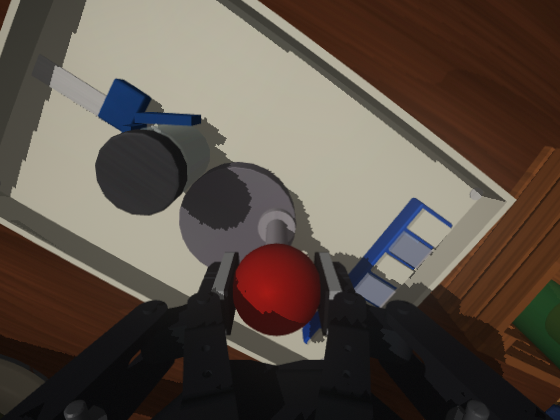

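jog_arm --rows '[{"hand":0.2,"dx":0,"dy":0,"dz":0,"ax":0,"ay":0,"az":0},{"hand":0.2,"dx":0,"dy":0,"dz":0,"ax":0,"ay":0,"az":0},{"hand":0.2,"dx":0,"dy":0,"dz":0,"ax":0,"ay":0.5,"az":0},{"hand":0.2,"dx":0,"dy":0,"dz":0,"ax":0,"ay":0.5,"az":0},{"hand":0.2,"dx":0,"dy":0,"dz":0,"ax":0,"ay":0.5,"az":0}]'

```text
time_s: 24.42
position: [0.5501, -0.2174, 0.1948]
tool_rot: [[-0.896, -0.0, 0.445], [-0.445, -0.0, -0.896], [0.0, -1.0, 0.0]]
ft_force: [0.8, 0.6, 4.5]
grip_width: 0.0393
```

```bash
python3 avg.py 2
```

```text
end-of-move eff 0.139 Tz 0.298
t 24.52 turned 58.01 Tz 0.129 +- 0.030 eff [0.187 0.171] F [0.2 0.7 5. ] w 0.039
```

jog_arm --rows '[{"hand":0.2,"dx":0,"dy":0,"dz":0,"ax":0,"ay":0,"az":0},{"hand":0.2,"dx":0,"dy":0,"dz":0,"ax":0,"ay":0,"az":0},{"hand":0.2,"dx":0,"dy":0,"dz":0,"ax":0,"ay":0.5,"az":0},{"hand":0.2,"dx":0,"dy":0,"dz":0,"ax":0,"ay":0.5,"az":0},{"hand":0.2,"dx":0,"dy":0,"dz":0,"ax":0,"ay":0.5,"az":0}]'

```text
time_s: 24.93
position: [0.5501, -0.2174, 0.1948]
tool_rot: [[-0.907, -0.0, 0.421], [-0.421, -0.001, -0.907], [0.0, -1.0, 0.0]]
ft_force: [-0.4, 0.4, 5.1]
grip_width: 0.0399
```

```bash
python3 avg.py 2
```

```text
end-of-move eff 0.137 Tz 0.240
t 25.03 turned 59.51 Tz 0.105 +- 0.055 eff [0.185 0.17 ] F [0.1 0.9 4.9] w 0.039
```

jog_arm --rows '[{"hand":0.2,"dx":0,"dy":0,"dz":0,"ax":0,"ay":0,"az":0},{"hand":0.2,"dx":0,"dy":0,"dz":0,"ax":0,"ay":0,"az":0},{"hand":0.2,"dx":0,"dy":0,"dz":0,"ax":0,"ay":0.5,"az":0},{"hand":0.2,"dx":0,"dy":0,"dz":0,"ax":0,"ay":0.5,"az":0},{"hand":0.2,"dx":0,"dy":0,"dz":0,"ax":0,"ay":0.5,"az":0}]'

```text
time_s: 25.45
position: [0.55, -0.2174, 0.1948]
tool_rot: [[-0.918, -0.0, 0.398], [-0.398, -0.0, -0.918], [0.0, -1.0, 0.0]]
ft_force: [0.3, 0.8, 5.7]
grip_width: 0.0392
```

```bash
python3 avg.py 2 wrist16
```

```text
end-of-move eff 0.136 Tz 0.279
t 25.55 turned 61.01 Tz 0.106 +- 0.039 eff [0.184 0.169] F [0.3 0.5 5.1] w 0.039
```

View pics/wrist16.png

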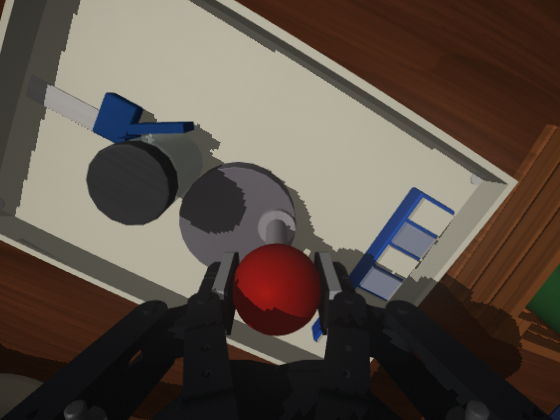

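```bash
python3 - <<'E'
from h import *
s=status.observe()
yd=np.array([.0945,.9955]); 
L=onz("wrist",[(132.5,182)],.19,s)[0]; D=onz("wrist",[(237.5,218)],.137,s)[0]
A=np.array([.550,-.2168])
for n,P in(("lid",L),("disc",D)):
    v=P[:2]-A; print(n,P.round(4),"r",np.linalg.norm(v).round(4),"bearing ccw of stand y",np.degrees(np.arctan2(v[1],v[0])-np.arctan2(yd[1],yd[0])).round(1))
print("disc-lid",np.linalg.norm((L-D)[:2]))
E
```

```text
lid [ 0.5606 -0.133   0.19  ] r 0.0844 bearing ccw of stand y -1.8
disc [ 0.5422 -0.1904  0.137 ] r 0.0276 bearing ccw of stand y 21.8
disc-lid 0.060202697860787996
```

jog_arm --rows '[{"hand":0.2,"dx":0,"dy":0,"dz":0,"ax":0,"ay":0,"az":0},{"hand":0.2,"dx":0,"dy":0,"dz":0,"ax":0,"ay":0,"az":0},{"hand":0.2,"dx":0,"dy":0,"dz":0,"ax":0,"ay":0.5,"az":0},{"hand":0.2,"dx":0,"dy":0,"dz":0,"ax":0,"ay":0.5,"az":0},{"hand":0.2,"dx":0,"dy":0,"dz":0,"ax":0,"ay":0.5,"az":0}]'

```text
time_s: 25.97
position: [0.55, -0.2174, 0.1948]
tool_rot: [[-0.928, -0.0, 0.373], [-0.373, -0.0, -0.928], [0.0, -1.0, 0.0]]
ft_force: [-0.1, -0.6, 5.1]
grip_width: 0.0395
```

```bash
python3 avg.py 2
```

```text
end-of-move eff 0.143 Tz 0.286
t 26.07 turned 62.51 Tz 0.143 +- 0.025 eff [0.197 0.178] F [0.4 0.6 5.8] w 0.0394
```

jog_arm --rows '[{"hand":0.2,"dx":0,"dy":0,"dz":0,"ax":0,"ay":0,"az":0},{"hand":0.2,"dx":0,"dy":0,"dz":0,"ax":0,"ay":0,"az":0},{"hand":0.2,"dx":0,"dy":0,"dz":0,"ax":0,"ay":0.5,"az":0},{"hand":0.2,"dx":0,"dy":0,"dz":0,"ax":0,"ay":0.5,"az":0},{"hand":0.2,"dx":0,"dy":0,"dz":0,"ax":0,"ay":0.5,"az":0}]'

```text
time_s: 26.48
position: [0.55, -0.2174, 0.1948]
tool_rot: [[-0.937, -0.0, 0.349], [-0.349, -0.0, -0.937], [0.0, -1.0, 0.0]]
ft_force: [0.3, 0.7, 4.6]
grip_width: 0.0391
```

```bash
python3 avg.py 2 wrist17
```

```text
end-of-move eff 0.258 Tz 0.410
t 26.58 turned 64.0 Tz 0.221 +- 0.022 eff [0.3   0.286] F [0.2 1.1 5.4] w 0.0391
```

View pics/wrist17.png

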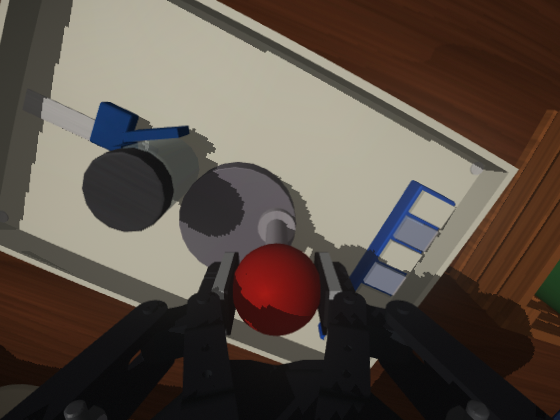

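The torque has begun to rise: joint-6 effort went from 0.136 to 0.258 and Tz from 0.27 to about 0.40, so about 4 N on the jar. It sits in the V. One more step of 1.5° should bring it near 9 N.

jog_arm --rows '[{"hand":0.2,"dx":0,"dy":0,"dz":0,"ax":0,"ay":0,"az":0},{"hand":0.2,"dx":0,"dy":0,"dz":0,"ax":0,"ay":0,"az":0},{"hand":0.2,"dx":0,"dy":0,"dz":0,"ax":0,"ay":0.5,"az":0},{"hand":0.2,"dx":0,"dy":0,"dz":0,"ax":0,"ay":0.5,"az":0},{"hand":0.2,"dx":0,"dy":0,"dz":0,"ax":0,"ay":0.5,"az":0}]'

```text
time_s: 27.0
position: [0.55, -0.2174, 0.1948]
tool_rot: [[-0.946, -0.0, 0.325], [-0.325, -0.001, -0.946], [0.0, -1.0, 0.0]]
ft_force: [-0.7, 0.3, 5.0]
grip_width: 0.039
```

```bash
python3 avg.py 6 wrist18
```

```text
end-of-move eff 0.363 Tz 0.529
t 27.3 turned 65.48 Tz 0.307 +- 0.014 eff [0.388 0.388 0.327 0.312 0.308 0.308] F [0.4 0.2 4.8] w 0.0397
```

jog_arm --rows '[{"hand":0.2,"dx":0,"dy":0,"dz":0,"ax":0,"ay":0.3,"az":0},{"hand":0.2,"dx":0,"dy":0,"dz":0,"ax":0,"ay":0,"az":0},{"hand":0.2,"dx":0,"dy":0,"dz":0,"ax":0,"ay":0,"az":0},{"hand":0.2,"dx":0,"dy":0,"dz":0,"ax":0,"ay":0,"az":0},{"hand":0.2,"dx":0,"dy":0,"dz":0,"ax":0,"ay":0,"az":0}]'

```text
time_s: 27.72
position: [0.55, -0.2174, 0.1948]
tool_rot: [[-0.947, -0.0, 0.32], [-0.32, -0.001, -0.947], [0.0, -1.0, 0.0]]
ft_force: [-0.4, -0.8, 4.8]
grip_width: 0.039
```

```bash
python3 avg.py 6 wrist19
```

```text
end-of-move eff 0.368 Tz 0.370
t 28.02 turned 65.77 Tz 0.373 +- 0.011 eff [0.368 0.368 0.368 0.368 0.368 0.368] F [-0.1  0.2  4.9] w 0.039
```

View pics/wrist19.png

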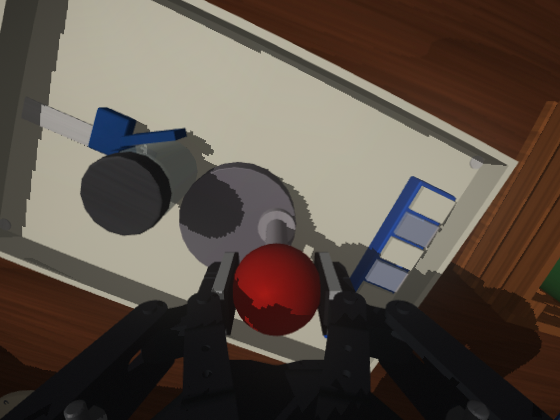

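The jar at (125,192) rests against the V with the disc on it, and the holding torque is steady at about 0.37 N m. That works out at 9–10 N. Letting go and rising now.

jog_arm --rows '[{"hand":0.55,"dx":0,"dy":0,"dz":0,"ax":0,"ay":0,"az":0},{"hand":0.65,"dx":0,"dy":0,"dz":0,"ax":0,"ay":0,"az":0},{"hand":0.75,"dx":0,"dy":0,"dz":0,"ax":0,"ay":0,"az":0},{"hand":0.75,"dx":0,"dy":0,"dz":0,"ax":0,"ay":0,"az":0},{"hand":0.75,"dx":0,"dy":0,"dz":0,"ax":0,"ay":0,"az":0}]'

```text
time_s: 28.43
position: [0.55, -0.2174, 0.1942]
tool_rot: [[-0.948, -0.001, 0.319], [-0.319, 0.0, -0.948], [0.0, -1.0, -0.0]]
ft_force: [-0.2, 0.3, 0.3]
grip_width: 0.0639
```

```bash
python3 avg.py 1 wrist20
```

```text
end-of-move eff 0.001 Tz 0.012
t 28.48 turned 65.81 Tz -0.007 +- 0.000 eff [0.001] F [ 0.5 -1.1 -0. ] w 0.0642
```

View pics/wrist20.png

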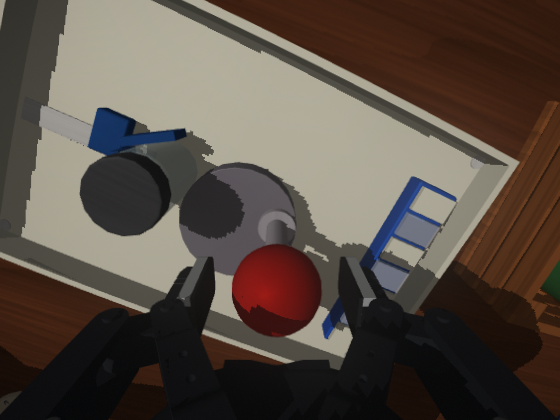

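```bash
python3 - <<'E'
import cv2,numpy as np
def ld(n): return cv2.imread(f"pics/{n}.png",0).astype(np.float32)
def sh(a,b,r):
    x0,x1,y0,y1=r; w=cv2.createHanningWindow((x1-x0,y1-y0),cv2.CV_32F); return np.round(cv2.phaseCorrelate(a[y0:y1,x0:x1],b[y0:y1,x0:x1],w),2)
a,b=ld("wrist19"),ld("wrist20")
for n,r in {"V":(80,200,95,150),"jar":(75,185,145,240),"disc":(170,300,155,240),"organizer/rim":(380,520,120,260),"rim":(0,70,0,240)}.items(): print(n,sh(a,b,r))
E
```

```text
Traceback (most recent call last):
ValueError: setting an array element with a sequence. The requested array has an inhomogeneous shape after 1 dimensions. The detected shape was (2,) + inhomogeneous part.
```

jog_arm --rows '[{"hand":0.75,"dx":0,"dy":-1,"dz":0,"ax":0,"ay":0,"az":0},{"hand":0.75,"dx":0,"dy":-2.5,"dz":0,"ax":0,"ay":0,"az":0},{"hand":0.75,"dx":0,"dy":-3.5,"dz":0,"ax":0,"ay":0,"az":0},{"hand":0.75,"dx":0,"dy":-3.5,"dz":0,"ax":0,"ay":0,"az":0},{"hand":0.75,"dx":0,"dy":-2,"dz":0,"ax":0,"ay":0,"az":0}]'

```text
time_s: 28.9
position: [0.5504, -0.2174, 0.3243]
tool_rot: [[-0.948, 0.005, 0.319], [-0.319, -0.003, -0.948], [-0.004, -1.0, 0.005]]
ft_force: [-0.1, -0.0, 0.5]
grip_width: 0.0639
```

jog_arm --rows '[{"hand":0.75,"dx":0,"dy":0,"dz":0,"ax":0,"ay":0,"az":0},{"hand":0.75,"dx":0,"dy":0,"dz":0,"ax":0,"ay":0,"az":0},{"hand":0.75,"dx":0,"dy":0,"dz":0,"ax":0,"ay":0,"az":0},{"hand":0.75,"dx":0,"dy":0,"dz":0,"ax":0,"ay":0,"az":0},{"hand":0.75,"dx":0,"dy":0,"dz":0,"ax":0,"ay":0,"az":0}]'

```text
time_s: 29.32
position: [0.55, -0.2172, 0.3183]
tool_rot: [[-0.948, -0.002, 0.319], [-0.319, 0.001, -0.948], [0.001, -1.0, -0.002]]
ft_force: [-0.2, -0.3, 0.2]
grip_width: 0.0637
```

```bash
python3 tq.py; python3 - <<'E'
from h import *
s=status.observe(); im=imaging.get_image("wrist")[:,:,::-1]; cv2.imwrite("pics/wrist21.png",im)
im=imaging.get_image("scene")[:,:,::-1]; cv2.imwrite("pics/scene21.png",im)
E
```

```text
t 29.32 p [ 0.55   -0.2172  0.3183] jaw -71.38 q6 38.36 F [-0.2 -0.3  0.2] T [ 0.001 -0.04   0.019] eff [-0.     0.007  0.   ] w 0.0637
```

View pics/wrist21.png

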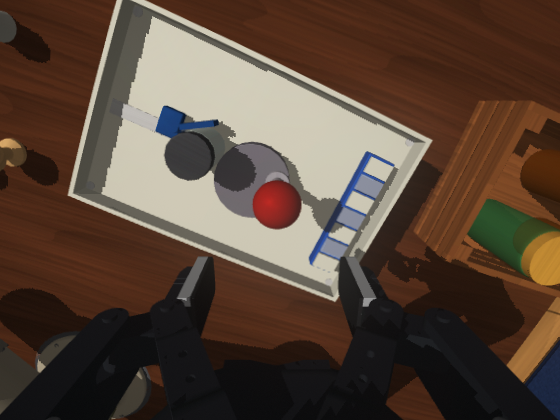

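View pics/scene21.png

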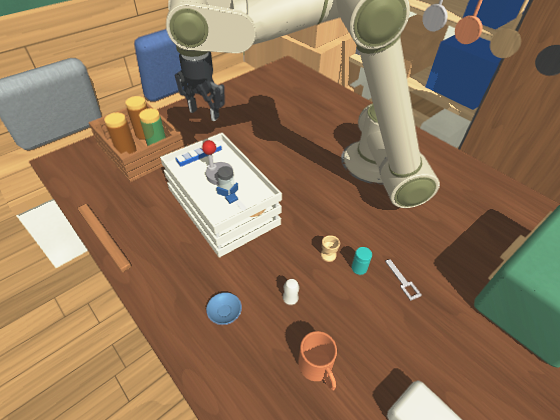

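```bash
python3 - <<'E'
import cv2,numpy as np
def ld(n): return cv2.imread(f"pics/{n}.png",0).astype(np.float32)
def sh(a,b,r):
    x0,x1,y0,y1=r; w=cv2.createHanningWindow((x1-x0,y1-y0),cv2.CV_32F); (s,q)=cv2.phaseCorrelate(a[y0:y1,x0:x1],b[y0:y1,x0:x1],w); return np.round(s,2),round(q,2)
a,b=ld("wrist19"),ld("wrist20")
for n,r in {"V":(80,200,95,150),"jar":(75,185,145,240),"disc":(170,300,155,240),"organizer/rim":(380,520,120,260),"rim":(0,70,0,240)}.items(): print(n,sh(a,b,r))
E
```

```text
V (array([-0.38,  0.24]), 0.97)
jar (array([-0.39,  0.4 ]), 0.97)
disc (array([0.62, 0.26]), 0.97)
organizer/rim (array([0.69, 0.27]), 1.04)
rim (array([-0.41,  0.15]), 0.94)
```

On release the V, jar and disc shifted in the image only as much as the fixed rim beside them, so the cam did not back off. The scene view shows all the bystanders in place, and the arm is clear. Handing in.

```bash
python3 -c "
from rig import job
print(job.close_job())"
```

```text
the job is handed in; nothing more can be done
None
```

The jar is standing on the top tray, clamped between the cam and the blue V stop at an estimated 9–10 N. I handed the job in at about 29 s of the 69 s allowed, and no verdict was reported.

- **Placing:** I set the jar down about 11 mm short of the bay and let go of it. I then gripped the red ball at its widest part and turned it clockwise, so the cam slid the jar home.
- **Clamping:** the torque stayed flat until about 62.5° of turning, so the stop seems to be near its far setting. I stopped at 65.8°.
- **Force estimates:** the holding torque was about 0.28 N m above the free value, which gives 9–10 N. Judging by the angle turned since contact instead gives about 12 N. Both are inside the 5–15 N range.
- **Last checks:** after I let go, the jar, V and disc had not moved relative to the tray rim, so the cam did not spring back. The final pictures show the jar upright, the other things where they were, and the gripper well clear above the ball.
- **Uncertain:** camera estimates of the same points differed by 2–3 mm. One lid measurement put the jar about 10 mm short of the bay, right at the 10 mm limit. I did not re-grip the knob to confirm the clamp force.

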